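Rebuild a microscope lamp's lens tube

ROBOT

A 7-joint arm with a two-finger parallel gripper is mounted at the origin on the work surface. World frame = base frame: x ahead of the robot, y to its left, z up, the work surface at z = 0. Lengths are in m, angles in rad, forces in N, time in s.
With the tool pointing down it reaches from about 0.4 to 0.875 m from the base axis. Payload 19.3 kg.
Tool frame: the origin (TCP) lies between the finger pads; the fingertips stand 17 mm ahead of it and the grasp point (between the pads) lies 2 mm behind it; x points along the fingers, y is the direction in which the jaws open and shut, and the axes are right-handed (so a half turn about x gives the same grasp; the last joint's range is limited). The gripper opens to 85 mm and grips with 20 to 120 N. Pads are 22 mm wide; open, the fingers measure 114 mm over their backs; the gripper's body (76 mm by 85 mm) begins 54 mm behind the grasp point. The pads swing forward as they close: fully open they stand 13 mm farther back than shut.
Start: joints at [1.07, 0.521, -0.036, 1.599, 0.021, 1.021, -0.113], TCP at [0.261, -0.568, 0.248] pointing down, gripper open.
Joint ranges: [-2.91, 2.91], [-0.3, 2.13], [-1.5, 1.42], [0.17, 2.43], [-1.26, 4.41], [0.16, 1.93], [-2.52, 2.52]. Speed limits (rad/s): [1.89, 1.89, 2.39, 2.39, 3.01, 3.01, 3.01].

INTERFACE

Orientations are given as [roll, pitch, yaw] about the fixed x, y, z axes, in that order (R = Rz(yaw) Ry(pitch) Rx(roll)).
In Python, from workcell import bot gives the robot as it stands.
- The arm moves only by the shell command python3 -m creep 'ROWS' [FORCE]. ROWS is JSON, a list of rows, each an object of numbers: "wx", "wy", "wz": the turn, a rotation vector about the tool's x, y, z in degrees; "tx", "ty", "tz": the shift along the tool's x, y, z in m; "claw": the closure, from 0 (fully open) to 1 (shut). A call has 1 to 8 rows; each row is the pose to reach, as a shift and turn from the pose measured when the call began, along the tool's axes at that moment; what a row does not reach only later rows make up. A row lasts 1/10 s, in which the tool goes at most 50 mm and 8.59 degrees, less where a joint would pass 70% of its speed; a pose out of reach is approached as far as the arm can. A call with a gripper value outside its range is refused whole. The fingers move at their own pace and stop on an object; FORCE is the grip in N (left out, the last holds). Time passes only in rows, so rows that repeat a pose let the fingers close. It gives the time, the measured TCP pose, the force and the opening at its end, in the units of the state.
- bot.observe(): the state, without advancing time (a new reading comes with each control period).
- bot.grab_frame(name): name is "scene" or "top" or "wrist"; returns the picture (480x640x3 uint8, blue, green, red); there is no depth.
- bot.get_calibration(name): a dict with "fx", "fy", "cx", "cy" (pixels), "R" (3x3) and "t" (3): a world point X has camera coordinates R X + t. Camera axes: x right, y down, z forward; pixel columns grow to the right and rows downward; lengths in m; the calibration is good to about 2 mm. A picture is of the moment at which its call begins: read the wrist's pose just before it. get_calibration takes no time and is no camera call; for the wrist camera it gives the pose at the moment of the call.
- bot.job_done(): hands the job in, once; it reports no verdict.
The state is a dict: "clock": time; "qpos": joint angles; "qd": joint speeds; "joint_efforts": joint torques, N m; "position": TCP position; "tool_rot": TCP orientation; "force": force on the tool from outside, world axes, zero at the start; "moment": the same for the moment, N m; "grip_width": finger opening in m.
Only numpy, scipy, OpenCV 4.12 (cv2) and the standard library are available. Lean on these libraries where they do the work, as an engineer would, in place of code of your own. Each camera call takes 0.05 s, during which the arm holds its last target.

TASK

Get the microscope's lens tube ready: take the dust plug out of it and leave the plug in the white tray, then stack all the rings that are lying on the desk into the tube, flat and fully down, in this order from the bottom up: domed lens cell, tall plain spacer, three-spoked patch stop, white diffuser, small-holed washer, brass retaining ring (of the four in between, up to two are missing each time; just skip those). Only when the whole stack is in, slide the filter slider into the slot under the tube until it is fully home. Leave the mug, the jar and the dropper bottle alone.

Things in the scene. Friction and masses are not known exactly. Their poses are not given: they have to be found in the camera images.
- tube: Fixed upright dark metal lens tube on a grey base 86 x 68 mm, 90 mm high overall; origin on the desk under the bore axis, z up. Wall 6 mm thick, in two arcs of 100 degrees standing to the tube's +y and -y; between them, to +x and -x, are full-depth openings about 32 mm wide, through which fingers holding a ring across the tube's x can go down.
- bore_floor (a point): centre of the bore's solid floor, 22 mm above the desk; the bore is 50.4 mm in diameter and 68 mm deep
- bore_mouth (a point): centre of the bore's mouth, level with the rim, 90 mm above the desk; the top 4 mm are 2.8 mm wider in radius
- slot_mouth (a point): entry of the slot under the bore, on the slot's floor, 29 mm to the tube's -y side of the bore axis. The slot runs along the tube's y, open at -y only: 35 mm wide, from 6 mm (its floor) to 17 mm above the desk, end stop 28 mm to +y of the axis; cheeks flare out ahead of the entry to y = -42 mm; the floor begins at y = -33 mm, ahead of it is bare desk.
- plug: Loose black plastic dust plug sitting in the tube's mouth: flange of 62 mm diameter, 4 mm thick, resting on the rim; spigot 47 mm in diameter reaching 12 mm below the flange; knob 20 mm in diameter and 22 mm tall on the flange. Origin on the axis at the flange's underside, z up towards the knob.
- plug_knob (a point): middle of the plug's knob, 15 mm above the plug's origin
- tray: Fixed white open tray, 100 x 100 mm outside, 16 mm high, 4 mm walls and floor; origin centre of its underside
- lens_cell: Loose ring, outer diameter 48 mm, 14 mm tall, lying flat on the desk; origin at its centre, at mid-height; z is the ring's axis. Absent (None) in some starts: no, always there. Number 1, bottom of the stack: dark metal cell filled with a clear domed glass lens (lens within the cell's height).
- long_spacer: Loose ring, outer diameter 48 mm, 16 mm tall, lying flat on the desk; origin at its centre, at mid-height; z is the ring's axis. Absent (None) in some starts: yes. Number 2: the tallest ring, plain thin-walled bare aluminium tube, hole 40 mm.
- patch_stop: Loose ring, outer diameter 48 mm, 9 mm tall, lying flat on the desk; origin at its centre, at mid-height; z is the ring's axis. Absent (None) in some starts: yes. Number 3: thin-walled aluminium ring with a round 16 mm patch held in its centre by three spokes.
- diffuser: Loose ring, outer diameter 48 mm, 11 mm tall, lying flat on the desk; origin at its centre, at mid-height; z is the ring's axis. Absent (None) in some starts: yes. Number 4: aluminium cell closed by a white frosted disc.
- washer: Loose ring, outer diameter 48 mm, 8 mm tall, lying flat on the desk; origin at its centre, at mid-height; z is the ring's axis. Absent (None) in some starts: yes. Number 5: flat thick-walled aluminium washer with a small 16 mm hole.
- retainer: Loose ring, outer diameter 48 mm, 8 mm tall, lying flat on the desk; origin at its centre, at mid-height; z is the ring's axis. Absent (None) in some starts: no, always there. Number 6, always on top: brass ring, hole 33 mm, two small dark spanner notches.
- slider: Loose filter slider lying on the desk: aluminium plate 32 mm wide (x), 130 mm long (y), 8 mm thick, with an upright black tab near its -y end, 12 mm (x) x 24 mm (y), rising 30 mm above the plate, to grip across x. Origin under the plate's centre; +y is the end that goes into the slot. 60 to 110 g.
- slider_tip (a point): middle of the slider's leading end, at its underside, 65 mm to +y of its origin; fully home it stands 28 mm to +y of the bore axis in the tube's frame, the tab then standing 89 mm to -y of the bore axis
- slider_tab (a point): middle of the slider's tab, 52 mm to -y of its origin and 23 mm above its underside
- dropper: Bystander: small amber dropper bottle, 30 mm across, 60 mm high, origin at its underside
- mug: Bystander: blue mug, 76 mm across, 90 mm high, origin at its underside
- jar: Bystander: small glass jar, 48 mm across, 50 mm high, origin at its underside
Things that resemble listed ones, but are neither listed nor needed, are in the scene too. There is more than one size of the slider; the job needs the middle-sized. What is shaped like the patch_stop but pink is not meant.

How it is judged:
On the way, in this order (a step that is already met when the one before it is completed fails the run):
1. the dust plug is in the tray (x of plug in the frame of tray between -0.05 and 0.05 m and y of plug in the frame of tray between -0.05 and 0.05 m and height (world z) of plug below 0.05 m), for 0.2 s.
2. all the rings present are stacked in the tube in order, flat and fully down (horizontal distance between each of lens_cell, long_spacer, patch_stop, diffuser, washer, retainer and bore_floor below 0.005 m and angle between the z axis of each of lens_cell, long_spacer, patch_stop, diffuser, washer, retainer and the z axis of tube, either way round below 0.07 rad and height (world z) of each of lens_cell, long_spacer, patch_stop, diffuser, washer, retainer below 0.09 m and linear speed of each of lens_cell, long_spacer, patch_stop, diffuser, washer, retainer below 0.02 m/s and z of long_spacer in the frame of lens_cell above 0.012 m and z of patch_stop in the frame of lens_cell above 0.0085 m and z of patch_stop in the frame of long_spacer above 0.0095 m and z of diffuser in the frame of lens_cell above 0.0095 m and z of diffuser in the frame of long_spacer above 0.0105 m and z of diffuser in the frame of patch_stop above 0.007 m and z of each of washer, retainer in the frame of lens_cell above 0.008 m and z of each of washer, retainer in the frame of long_spacer above 0.009 m and z of each of washer, retainer in the frame of patch_stop above 0.0055 m and z of each of washer, retainer in the frame of diffuser above 0.0065 m and z of retainer in the frame of washer above 0.005 m), for 0.3 s.
3. the slider is fully home in the slot (y of slider_tip in the frame of tube above 0.025 m and x of slider_tip in the frame of tube between -0.005 and 0.005 m and z of slider_tip in the frame of tube between 0.003 and 0.012 m and angle between the y axis of slider and the y axis of tube, either way round below 0.08 rad and linear speed of slider below 0.02 m/s), for 0.2 s.
At the end, for the whole second after the job is handed in: Dust plug in the tray; every ring present in the bore within 5 mm of its axis, flat within 0.07 rad, each above the ones that come before it in the order (by their heights, less 3 mm); slider straight in the slot, its tip within 3 mm of the stop; all at rest (all of step 1 and all of step 2 and all of step 3); the robot touches nothing.
It fails at once if the dropper is pushed more than 4 cm or knocked over (distance of dropper from where it was at the start of the episode above 0.04 m or angle between dropper's own z axis and vertical above 0.6 rad).
It fails at once if the mug is pushed more than 4 cm or knocked over (distance of mug from where it was at the start of the episode above 0.04 m or angle between mug's own z axis and vertical above 0.6 rad).
It fails at once if the jar is pushed more than 4 cm or knocked over (distance of jar from where it was at the start of the episode above 0.04 m or angle between jar's own z axis and vertical above 0.6 rad).
Of long_spacer, patch_stop, diffuser, washer only 2 to 4 are there at a start; the rules pass over those that are not, and their reading is None.
At some moment in a run one of lens_cell, long_spacer, patch_stop, diffuser, washer, retainer may be knocked a few centimetres aside while the robot is not near it.
It also fails if it takes over 210 s, if anything falls off the work surface, if the arm or the gripper's body presses on something with over 40 N, if the wrist force passes 120 N, or if a joint passes its speed limit or range.

## Working session

There is one attempt and no reset: what is moved stays moved. The work goes in short steps, Python scripts to look and compute and a shell command to move; the robot and the scene stay as the last step left them, time stands still between calls to the robot, and variables do not carry over. Pictures are saved under pics/ and viewed, and the job is handed in when it is done.

```bash
ls; mkdir -p pics; python3 - <<'E'
from workcell import bot
import cv2
print(bot.observe())
for n in ("scene","top","wrist"):
    cv2.imwrite(f"pics/{n}0.png",bot.grab_frame(n)); 
    c=bot.get_calibration(n); print(n,c)
E
```

```text
pics
{'clock': 0.0, 'qpos': array([ 1.06977555,  0.52201857, -0.03632935,  1.59997647,  0.0211762 ,
        1.02107905, -0.11282388]), 'qd': array([ 0.00039446,  0.00153003,  0.00209846, -0.00032782, -0.00053896,
       -0.00101107,  0.00014177]), 'joint_efforts': array([ 4.39223240e-04, -9.27110767e+01,  1.98014483e+00, -3.69933271e+01,
        1.78027729e-02,  8.19726993e-03, -2.02634965e-05]), 'position': array([ 0.26086149, -0.56762861,  0.24773414]), 'tool_rot': array([-1.5200501 ,  1.56969879,  2.05231815]), 'force': array([ 0.1655676 , -0.25419109, -0.23179638]), 'moment': array([-0.02017719, -0.06201252, -0.0115777 ]), 'grip_width': 0.08523199611939272}
scene {'fx': 465.5166144232678, 'fy': 465.5166144232678, 'cx': 324.10129244699255, 'cy': 246.31193271028286, 'R': array([[-0.894478  ,  0.44671561,  0.01882223],
       [ 0.33030041,  0.68857586, -0.64557333],
       [-0.30134821, -0.57123415, -0.7634663 ]]), 't': array([ 0.49054071, -0.0847674 ,  1.18014361])}
top {'fx': 501.57781296745964, 'fy': 501.57781296745964, 'cx': 325.58105148276013, 'cy': 239.04948562939182, 'R': array([[ 1.49329430e-02, -9.99888461e-01,  2.69175970e-04],
       [-9.81742685e-01, -1.47129962e-02, -1.89643953e-01],
       [ 1.89626761e-01,  2.56768080e-03, -9.81852890e-01]]), 't': array([-0.03657172,  0.50708284,  1.26210342])}
wrist {'fx': 341.53567903229504, 'fy': 341.53567903229504, 'cx': 318.84095091032435, 'cy': 235.64440603355592, 'R': array([[ 4.16458030e-01, -9.09154453e-01, -9.43197485e-04],
       [-8.76538547e-01, -4.01792561e-01,  2.65033797e-01],
       [-2.41335626e-01, -1.09548704e-01, -9.64238662e-01]]), 't': array([-0.62444144, -0.03478898,  0.37780018])}
```

View pics/top0.png

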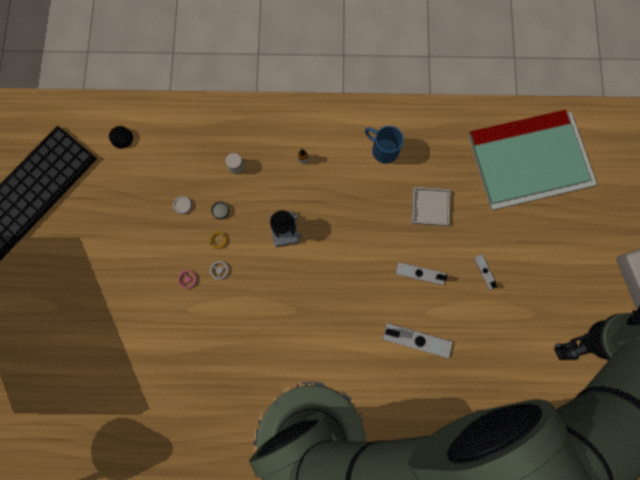

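View pics/scene0.png

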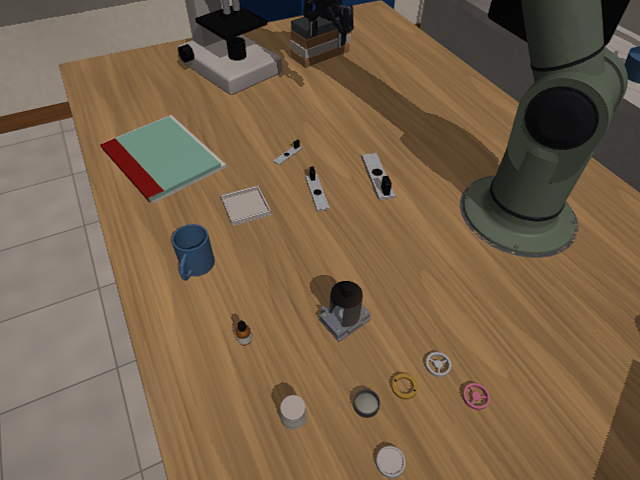

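View pics/wrist0.png

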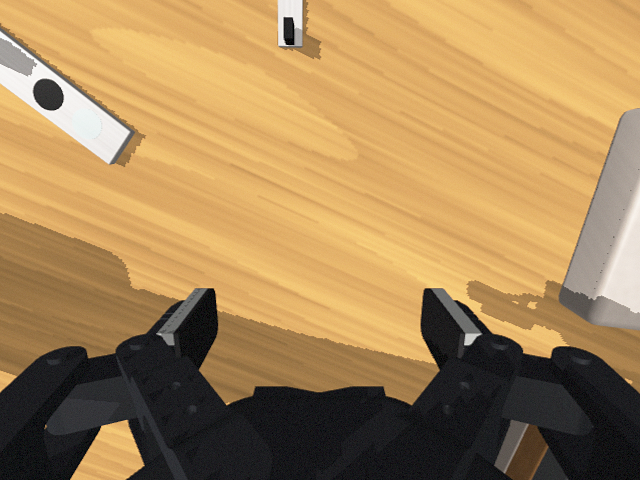

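```bash
cat > h.py <<'E'
from workcell import bot
import cv2, numpy as np
from scipy.spatial.transform import Rotation as Ro
def w(cam,u,v,z,c=None):
    c=c or bot.get_calibration(cam); R=np.array(c["R"]);t=np.array(c["t"])
    d=R.T@np.array([(u-c["cx"])/c["fx"],(v-c["cy"])/c["fy"],1]); o=-R.T@t
    return o+d*(z-o[2])/d[2]
def px(cam,X,c=None):
    c=c or bot.get_calibration(cam); p=np.array(c["R"])@np.array(X)+c["t"]
    return c["fx"]*p[0]/p[2]+c["cx"], c["fy"]*p[1]/p[2]+c["cy"]
def crop(img,x0,y0,x1,y1,s,name):
    cv2.imwrite(name,cv2.resize(img[y0:y1,x0:x1],None,fx=s,fy=s,interpolation=cv2.INTER_CUBIC))
def go(x,y,z,jaw=None):
    """tool pointing down, jaw = world angle (deg) of tool y (mod 180). prints tool-frame shift & turn"""
    s=bot.observe(); R=Ro.from_euler('xyz',s["tool_rot"]).as_matrix()
    d=R.T@(np.array([x,y,z])-s["position"])
    cur=np.degrees(np.arctan2(R[1,1],R[0,1]))
    if jaw is None: jaw=cur
    out=[]
    dj=(jaw-cur+90)%180-90
    for dd in (dj,dj-180*np.sign(dj)):
        a=np.radians(cur+dd); Y=np.array([np.cos(a),np.sin(a),0]);X=np.array([0,0,-1.]);Z=np.cross(X,Y)
        T=np.stack([X,Y,Z],1); rv=np.degrees(Ro.from_matrix(R.T@T).as_rotvec()); out.append(rv)
    print("pos",s["position"].round(4),"jaw %.1f"%cur,"q7 %.2f"%s["qpos"][6],"F",s["force"].round(1),"w %.4f"%s["grip_width"],"t",s["clock"])
    print("shift tx ty tz",d.round(4),"turn",out[0].round(2),"alt",out[1].round(1))
E
python3 - <<'E'
from h import *
t=cv2.imread("pics/top0.png"); crop(t,160,130,340,300,4,"pics/c1.png"); crop(t,370,170,510,370,3,"pics/c2.png")
E
```

```text
(no output)
```

View pics/c1.png

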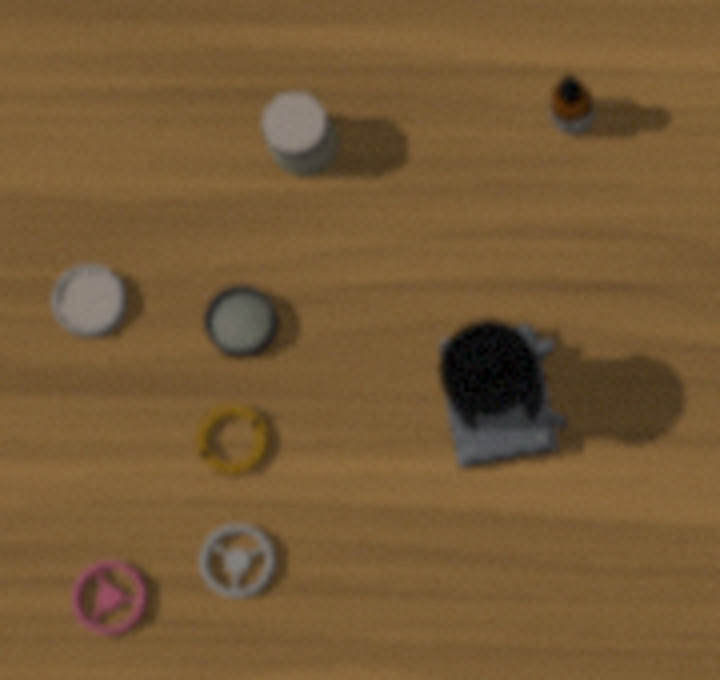

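View pics/c2.png

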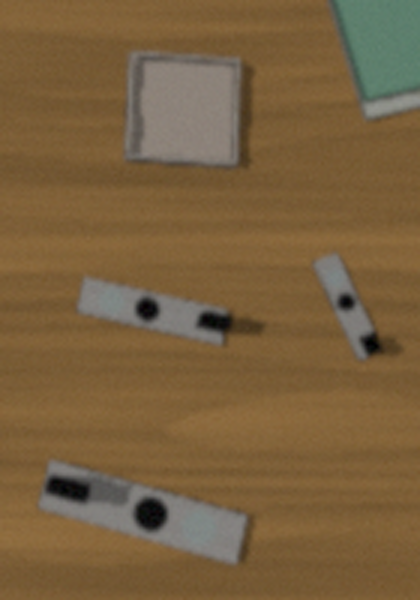

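```bash
python3 - <<'E'
from h import *
f=lambda u,v,z:w("top",160+u/4,130+v/4,z).round(4)
print("base corners BL,BR", f(463,465,.0),f(552,448,.0))
print("plug flange ctr z.094",f(491,369,.094))
for n,u,v,z in [("diff",90,299,.011),("lens",241,321,.014),("ret",233,439,.008),("patch",238,561,.009),("pink",110,598,.009),("jar",294,122,.05),("drop",570,88,.06)]: print(n,f(u,v,z))
g=lambda u,v,z:w("top",370+u/3,170+v/3,z).round(4)
print("tray",[g(*p,.016) for p in [(130,53),(241,57),(238,166),(126,159)]])
for n,a in {"med":[(87,277),(78,306),(223,346),(231,314)],"small":[(315,265),(336,254),(382,347),(361,359)],"big":[(50,461),(40,507),(238,564),(247,516)]}.items():
  P=[g(*p,.008) for p in a]; print(n,P,np.linalg.norm(P[1]-P[0]),np.linalg.norm(P[2]-P[1]))
print("tabs med",g(214,321,.035))
print(w("top",388,140,.09))
E
```

```text
base corners BL,BR [0.4951 0.1056 0.    ] [0.5077 0.0457 0.    ]
plug flange ctr z.094 [0.5406 0.0802 0.094 ]
diff [0.6042 0.3624 0.011 ]
lens [0.5895 0.258  0.014 ]
ret [0.5091 0.2603 0.008 ]
patch [0.4264 0.2521 0.009 ]
pink [0.4005 0.3356 0.009 ]
jar [0.7189 0.222  0.05  ]
drop [0.742  0.0364 0.06  ]
tray [array([ 0.6605, -0.2666,  0.016 ]), array([ 0.6582, -0.3676,  0.016 ]), array([ 0.5565, -0.3616,  0.016 ]), array([ 0.5614, -0.2612,  0.016 ])]
med [array([ 0.455 , -0.2259,  0.008 ]), array([ 0.4289, -0.2176,  0.008 ]), array([ 0.3953, -0.3452,  0.008 ]), array([ 0.4238, -0.3531,  0.008 ])] 0.027387953556262664 0.13194968738121363
small [array([ 0.4688, -0.4294,  0.008 ]), array([ 0.4791, -0.4486,  0.008 ]), array([ 0.3965, -0.4855,  0.008 ]), array([ 0.3856, -0.4665,  0.008 ])] 0.021788299612406664 0.0904675079793845
big [array([ 0.2929, -0.1917,  0.008 ]), array([ 0.2535, -0.1827,  0.008 ]), array([ 0.208 , -0.3525,  0.008 ]), array([ 0.2485, -0.3615,  0.008 ])] 0.04041484875636675 0.17579047186921137
tabs med [ 0.4141 -0.3317  0.035 ]
[ 0.76722508 -0.18922218  0.09      ]
```

```bash
python3 -c "
from h import *
go(.50,-.25,.28,11)
go(.53,.08,.28,11)"
```

```text
pos [ 0.2609 -0.5677  0.2479] jaw -65.3 q7 -0.11 F [-0.4  0.1  0. ] w 0.0854 t 0.15
shift tx ty tz [-0.032  -0.1889 -0.3499] turn [-7.632e+01 -3.000e-02  4.000e-02] alt [103.7   0.    0. ]
pos [ 0.2609 -0.5677  0.2479] jaw -65.3 q7 -0.11 F [-0.4  0.1  0. ] w 0.0854 t 0.15
shift tx ty tz [-0.0317 -0.4762 -0.515 ] turn [-7.632e+01 -3.000e-02  4.000e-02] alt [103.7   0.    0. ]
```

```bash
python3 -m creep '[{"tx":-0.03,"ty":-0.20,"tz":-0.30,"wx":-40},{"tx":-0.03,"ty":-0.20,"tz":-0.30,"wx":-40},{"tx":-0.03,"ty":-0.20,"tz":-0.30,"wx":-40},{"tx":-0.03,"ty":-0.20,"tz":-0.30,"wx":-40},{"tx":-0.03,"ty":-0.20,"tz":-0.30,"wx":-40},{"tx":-0.03,"ty":-0.20,"tz":-0.30,"wx":-40},{"tx":-0.03,"ty":-0.20,"tz":-0.30,"wx":-40},{"tx":-0.03,"ty":-0.20,"tz":-0.30,"wx":-40}]'
python3 -c "
from h import *
go(.53,.08,.28,11)"
```

```text
pos [ 0.2609 -0.5677  0.2479] jaw -65.3 q7 -0.11 F [-0.4  0.1  0. ] w 0.0854 t 0.15
shift tx ty tz [-0.0317 -0.4762 -0.515 ] turn [-7.632e+01 -3.000e-02  4.000e-02] alt [103.7   0.    0. ]$[0]: bad value
```

```bash
python3 -m creep '[{"wx":-8.0,"wy":0.0,"wz":0.0,"tx":-0.01,"ty":-0.02,"tz":-0.03,"claw":0.0}]'
python3 -c "
from h import *
go(.53,.08,.28,11)"
```

```text
clock: 0.25
position: [0.2769, -0.5388, 0.2564]
tool_rot: [-0.962, 1.567, 2.746]
force: [0.6, 1.1, 0.3]
grip_width: 0.0854
pos [ 0.2769 -0.5388  0.2564] jaw -57.6 q7 -0.04 F [0.6 1.1 0.3] w 0.0854 t 0.25
shift tx ty tz [-0.0236 -0.3868 -0.5453] turn [-68.59   0.     0.21] alt [111.4   0.2  -0. ]
```

```bash
python3 -m creep '[{"wx":-40,"wy":0,"wz":0,"tx":-0.03,"ty":-0.18,"tz":-0.30,"claw":0},{"wx":-40,"wy":0,"wz":0,"tx":-0.03,"ty":-0.18,"tz":-0.30,"claw":0},{"wx":-40,"wy":0,"wz":0,"tx":-0.03,"ty":-0.18,"tz":-0.30,"claw":0},{"wx":-40,"wy":0,"wz":0,"tx":-0.03,"ty":-0.18,"tz":-0.30,"claw":0},{"wx":-40,"wy":0,"wz":0,"tx":-0.03,"ty":-0.18,"tz":-0.30,"claw":0},{"wx":-40,"wy":0,"wz":0,"tx":-0.03,"ty":-0.18,"tz":-0.30,"claw":0},{"wx":-40,"wy":0,"wz":0,"tx":-0.03,"ty":-0.18,"tz":-0.30,"claw":0},{"wx":-40,"wy":0,"wz":0,"tx":-0.03,"ty":-0.18,"tz":-0.30,"claw":0}]'
python3 -c "
from h import *
go(.50,.08,.28,11)"
```

```text
clock: 1.05
position: [0.4365, -0.2205, 0.287]
tool_rot: [-2.372, 1.568, 2.042]
force: [-0.9, -0.5, 0.5]
grip_width: 0.0854
pos [ 0.4365 -0.2205  0.287 ] jaw -17.1 q7 -0.07 F [-0.9 -0.5  0.5] w 0.0854 t 1.05
shift tx ty tz [ 0.0077 -0.0279 -0.3059] turn [-28.15  -0.14   0.08] alt [1.519e+02 1.000e-01 2.000e-01]
```

```bash
python3 -m creep '[{"wx":-28,"wy":0,"wz":0,"tx":0.01,"ty":-0.028,"tz":-0.306,"claw":0},{"wx":-28,"wy":0,"wz":0,"tx":0.01,"ty":-0.028,"tz":-0.306,"claw":0},{"wx":-28,"wy":0,"wz":0,"tx":0.01,"ty":-0.028,"tz":-0.306,"claw":0},{"wx":-28,"wy":0,"wz":0,"tx":0.01,"ty":-0.028,"tz":-0.306,"claw":0},{"wx":-28,"wy":0,"wz":0,"tx":0.01,"ty":-0.028,"tz":-0.306,"claw":0},{"wx":-28,"wy":0,"wz":0,"tx":0.01,"ty":-0.028,"tz":-0.306,"claw":0},{"wx":-28,"wy":0,"wz":0,"tx":0.01,"ty":-0.028,"tz":-0.306,"claw":0},{"wx":-28,"wy":0,"wz":0,"tx":0.01,"ty":-0.028,"tz":-0.306,"claw":0}]'
python3 -c "
from h import *
c=bot.get_calibration('wrist');print(-np.array(c['R']).T@c['t'])
go(.50,.08,.28,11)
cv2.imwrite('pics/w1.png',bot.grab_frame('wrist'))
go(.50,.08,.28,11)"
```

```text
clock: 1.85
position: [0.4999, 0.0824, 0.2774]
tool_rot: [-2.836, 1.567, 2.069]
force: [-0.9, -0.0, -0.6]
grip_width: 0.0857
[0.48633826 0.14714944 0.40271166]
pos [0.4999 0.0824 0.2774] jaw 11.1 q7 -0.30 F [-0.9 -0.  -0.6] w 0.0857 t 1.85
shift tx ty tz [-0.0026 -0.0003  0.0024] turn [ 0.07 -0.21  0.06] alt [-1.799e+02 -1.000e-01 -3.000e-01]
pos [0.4998 0.0804 0.2774] jaw 10.9 q7 -0.30 F [-0.9 -0.4  0.3] w 0.0854 t 1.9
shift tx ty tz [-0.0026  0.0001  0.0005] turn [-0.06 -0.16  0.08] alt [1.799e+02 1.000e-01 2.000e-01]
```

View pics/w1.png

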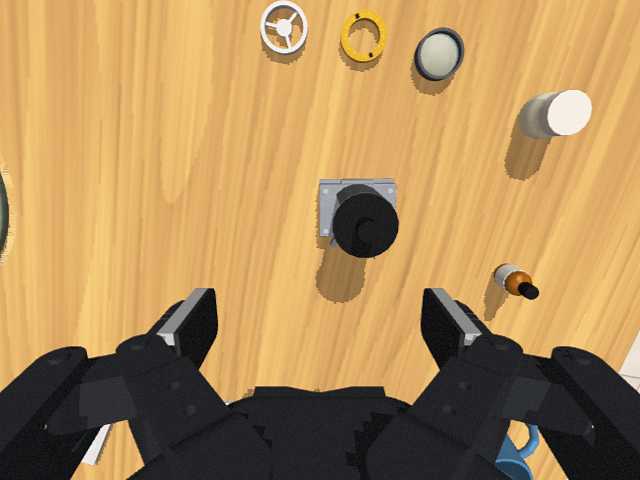

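```bash
python3 -c "
from h import *
im=cv2.imread('pics/w1.png'); crop(im,300,160,420,310,4,'pics/w1c.png'); crop(im,240,0,480,100,3,'pics/w1d.png')
"
```

```text
(no output)
```

View pics/w1c.png

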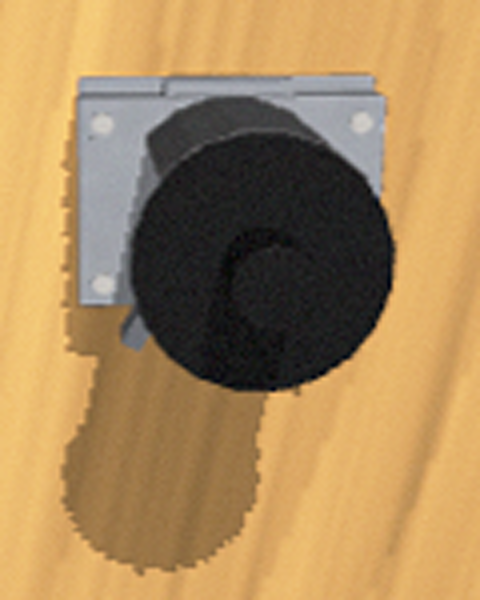

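View pics/w1d.png

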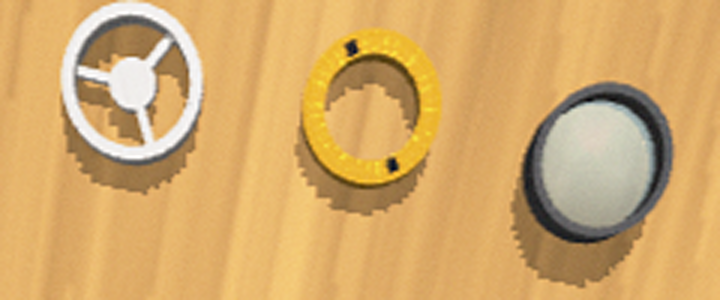

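```bash
python3 -c "
from h import *
f=lambda u,v,z:w('wrist',300+u/4,160+v/4,z).round(4)
print(f(262,260,.094),f(270,288,.116))
a,b,c=f(80,97,.022),f(385,97,.022),f(80,303,.022);print(a,b,c,np.linalg.norm(b-a),np.linalg.norm(c-a),np.degrees(np.arctan2(*(b-a)[[1,0]])),np.degrees(np.arctan2(*(a-c)[[1,0]]))-90)
g=lambda u,v,z:w('wrist',240+u/3,v/3,z).round(4)
print('patch',g(132,82,.009),'ret',g(371,107,.008),'lens',g(597,162,.014))
go(.5406,.0802,.20,11)
"
```

```text
[0.5421 0.0813 0.094 ] [0.5412 0.0801 0.116 ]
[0.4952 0.1021 0.022 ] [0.5782 0.118  0.022 ] [0.5064 0.044  0.022 ] 0.08450923026510189 0.059169671285211646 10.84455577796805 10.911128384283373
patch [0.4289 0.2508 0.009 ] ret [0.5109 0.259  0.008 ] lens [0.5904 0.2554 0.014 ]
pos [0.4998 0.0804 0.2774] jaw 10.9 q7 -0.30 F [-0.9 -0.4  0.3] w 0.0854 t 1.9
shift tx ty tz [0.0773 0.0402 0.0082] turn [-0.06 -0.16  0.08] alt [1.799e+02 1.000e-01 2.000e-01]
```

```bash
python3 -m creep '[{"wx":0,"wy":-0.15,"wz":0,"tx":0.03,"ty":0.041,"tz":0.008,"claw":0},{"wx":0,"wy":-0.15,"wz":0,"tx":0.08,"ty":0.041,"tz":0.008,"claw":0},{"wx":0,"wy":-0.15,"wz":0,"tx":0.12,"ty":0.041,"tz":0.008,"claw":0},{"wx":0,"wy":-0.15,"wz":0,"tx":0.15,"ty":0.041,"tz":0.008,"claw":0},{"wx":0,"wy":-0.15,"wz":0,"tx":0.163,"ty":0.041,"tz":0.008,"claw":0},{"wx":0,"wy":-0.15,"wz":0,"tx":0.163,"ty":0.041,"tz":0.008,"claw":0.4},{"wx":0,"wy":-0.15,"wz":0,"tx":0.163,"ty":0.041,"tz":0.008,"claw":0.6}]' 40
python3 -c "
from h import *
go(.5412,.0802,.113,10.9)
cv2.imwrite('pics/w2.png',bot.grab_frame('wrist'))"
```

```text
clock: 2.6
position: [0.5419, 0.0802, 0.1156]
tool_rot: [-0.797, 1.571, -2.178]
force: [0.0, 0.5, 0.9]
grip_width: 0.0589
pos [0.5419 0.0802 0.1156] jaw 10.9 q7 -0.44 F [0.  0.5 0.9] w 0.0589 t 2.6
shift tx ty tz [ 0.0026 -0.0006 -0.0001] turn [-0.01  0.01  0.01] alt [180.   0.  -0.]
```

View pics/w2.png

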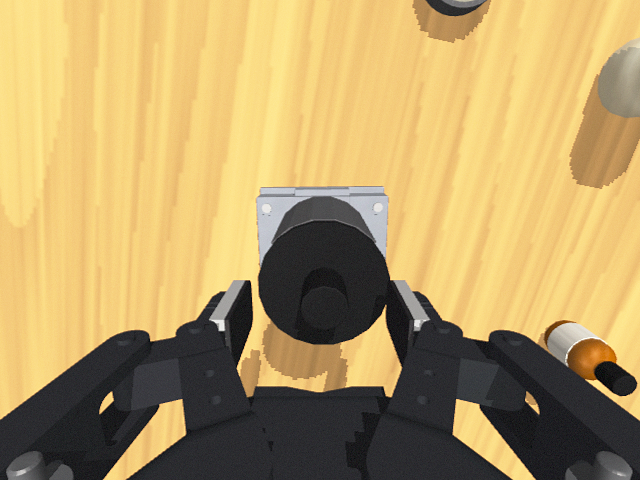

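Knob (323,305) centred between pads. Close.

```bash
python3 -m creep '[{"wx":0,"wy":0,"wz":0,"tx":0.002,"ty":0,"tz":0,"claw":0.8},{"wx":0,"wy":0,"wz":0,"tx":0.002,"ty":0,"tz":0,"claw":1},{"wx":0,"wy":0,"wz":0,"tx":0.002,"ty":0,"tz":0,"claw":1},{"wx":0,"wy":0,"wz":0,"tx":0.002,"ty":0,"tz":0,"claw":1},{"wx":0,"wy":0,"wz":0,"tx":0.002,"ty":0,"tz":0,"claw":1}]' 40
python3 -m creep '[{"wx":0,"wy":0,"wz":0,"tx":-0.02,"ty":0,"tz":0,"claw":1},{"wx":0,"wy":0,"wz":0,"tx":-0.04,"ty":0,"tz":0,"claw":1},{"wx":0,"wy":0,"wz":0,"tx":-0.08,"ty":0,"tz":0,"claw":1},{"wx":0,"wy":0,"wz":0,"tx":-0.10,"ty":0,"tz":0,"claw":1},{"wx":0,"wy":0,"wz":0,"tx":-0.10,"ty":0,"tz":0,"claw":1}]'
python3 -c "
from h import *
go(.609,-.314,.18)
cv2.imwrite('pics/w3.png',bot.grab_frame('wrist'))"
```

```text
clock: 3.15
position: [0.5427, 0.0803, 0.115]
tool_rot: [1.244, 1.568, -0.137]
force: [-1.7, -1.9, 11.4]
grip_width: 0.0185
clock: 3.65
position: [0.5437, 0.0806, 0.2181]
tool_rot: [1.403, 1.564, 0.022]
force: [-0.5, -0.3, -0.3]
grip_width: 0.0185
pos [0.5437 0.0806 0.2181] jaw 10.9 q7 -0.35 F [-0.5 -0.3 -0.3] w 0.0185 t 3.65
shift tx ty tz [ 0.0385 -0.0105  0.3998] turn [-0.    0.07 -0.4 ] alt [-0.   0.1 -0.4]
```

View pics/w3.png

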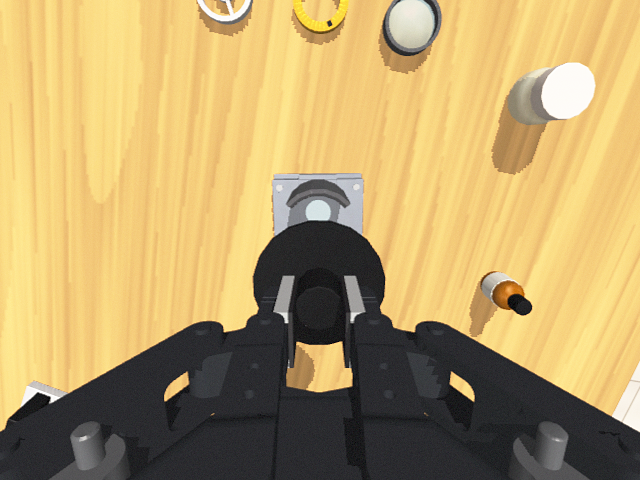

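```bash
python3 -m creep '[{"wx":0,"wy":0,"wz":0,"tx":0,"ty":-0.01,"tz":0.40,"claw":1},{"wx":0,"wy":0,"wz":0,"tx":0,"ty":-0.01,"tz":0.40,"claw":1},{"wx":0,"wy":0,"wz":0,"tx":0,"ty":-0.01,"tz":0.40,"claw":1},{"wx":0,"wy":0,"wz":0,"tx":0,"ty":-0.01,"tz":0.40,"claw":1},{"wx":0,"wy":0,"wz":0,"tx":0,"ty":-0.01,"tz":0.40,"claw":1},{"wx":0,"wy":0,"wz":0,"tx":0,"ty":-0.01,"tz":0.40,"claw":1},{"wx":0,"wy":0,"wz":0,"tx":0,"ty":-0.01,"tz":0.40,"claw":1},{"wx":0,"wy":0,"wz":0,"tx":0,"ty":-0.01,"tz":0.40,"claw":1}]'
python3 -c "
from h import *
go(.609,-.314,.043)
cv2.imwrite('pics/w4.png',bot.grab_frame('wrist'))
cv2.imwrite('pics/t4.png',bot.grab_frame('top'))"
```

```text
clock: 4.5
position: [0.6081, -0.3162, 0.2158]
tool_rot: [1.377, 1.567, -0.004]
force: [1.2, -0.0, -0.1]
grip_width: 0.0184
pos [ 0.6081 -0.3162  0.2158] jaw 10.9 q7 0.34 F [ 1.2 -0.  -0.1] w 0.0184 t 4.5
shift tx ty tz [ 0.1728  0.0007 -0.0022] turn [-0.    0.04 -0.21] alt [-0.   0.  -0.2]
```

View pics/w4.png

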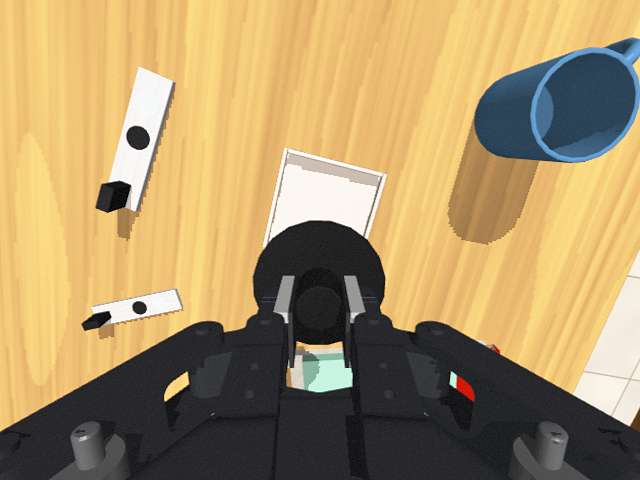

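View pics/t4.png

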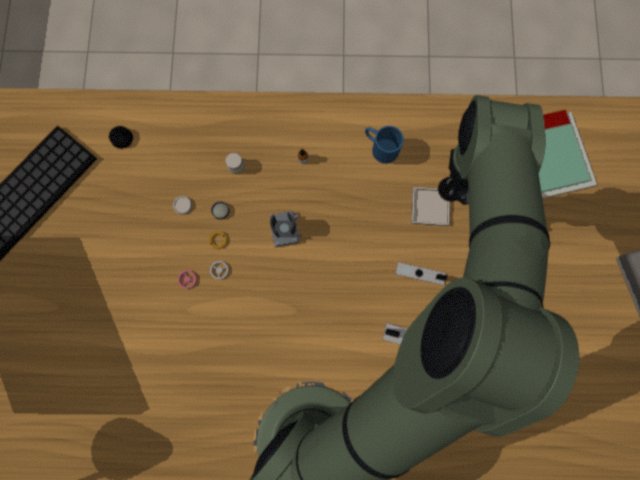

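```bash
python3 -c "
from h import *
a=w('wrist',286,150,.016);b=w('wrist',385,175,.016);m=(a+b)/2;d=(b-a);n=np.array([d[1],-d[0],0]);n/=np.linalg.norm(n);print(a,b,np.linalg.norm(d),m+.05*n)
"
```

```text
[ 0.5657595  -0.26947971  0.016     ] [ 0.66051894 -0.27529665  0.016     ] 0.09493781618332969 [ 0.61007567 -0.32229424  0.016     ]
```

```bash
python3 -m creep '[{"wx":0,"wy":0,"wz":-0.2,"tx":0.05,"ty":0,"tz":-0.002,"claw":1},{"wx":0,"wy":0,"wz":-0.2,"tx":0.10,"ty":0,"tz":-0.002,"claw":1},{"wx":0,"wy":0,"wz":-0.2,"tx":0.14,"ty":0,"tz":-0.002,"claw":1},{"wx":0,"wy":0,"wz":-0.2,"tx":0.16,"ty":0,"tz":-0.002,"claw":1},{"wx":0,"wy":0,"wz":-0.2,"tx":0.172,"ty":0,"tz":-0.002,"claw":1},{"wx":0,"wy":0,"wz":-0.2,"tx":0.173,"ty":0,"tz":-0.002,"claw":1}]'
```

```text
clock: 5.2
position: [0.6062, -0.32, 0.0399]
tool_rot: [-1.066, 1.567, -2.455]
force: [0.3, -0.4, -0.6]
grip_width: 0.0184
```

```bash
python3 -m creep '[{"wx":0,"wy":0,"wz":0,"tx":0,"ty":0,"tz":0,"claw":0.8},{"wx":0,"wy":0,"wz":0,"tx":0,"ty":0,"tz":0,"claw":0.5},{"wx":0,"wy":0,"wz":0,"tx":0,"ty":0,"tz":0,"claw":0.3},{"wx":0,"wy":0,"wz":0,"tx":-0.01,"ty":0,"tz":0,"claw":0},{"wx":0,"wy":0,"wz":0,"tx":-0.06,"ty":0,"tz":0,"claw":0},{"wx":0,"wy":0,"wz":0,"tx":-0.11,"ty":0,"tz":0,"claw":0},{"wx":0,"wy":0,"wz":0,"tx":-0.16,"ty":0,"tz":0,"claw":0},{"wx":0,"wy":0,"wz":0,"tx":-0.17,"ty":0,"tz":0,"claw":0}]'
python3 -c "
from h import *
cv2.imwrite('pics/w5.png',bot.grab_frame('wrist'))
go(.5412,.0802-.06,.21,10.9)
go(.565,.17,.20,10.9)"
```

```text
clock: 6.0
position: [0.6088, -0.3202, 0.2173]
tool_rot: [0.523, 1.563, -0.866]
force: [1.0, -0.5, -0.2]
grip_width: 0.0855
pos [ 0.6083 -0.3202  0.2161] jaw 10.4 q7 0.33 F [ 0.2 -0.3  0.6] w 0.0853 t 6.05
shift tx ty tz [ 0.0039 -0.0046 -0.347 ] turn [-0.5   0.36 -0.16] alt [179.5  -0.2  -0.6]
pos [ 0.6083 -0.3202  0.2161] jaw 10.4 q7 0.33 F [ 0.2 -0.3  0.6] w 0.0853 t 6.05
shift tx ty tz [ 0.0131  0.0459 -0.4901] turn [-0.5   0.36 -0.16] alt [179.5  -0.2  -0.6]
```

View pics/w5.png

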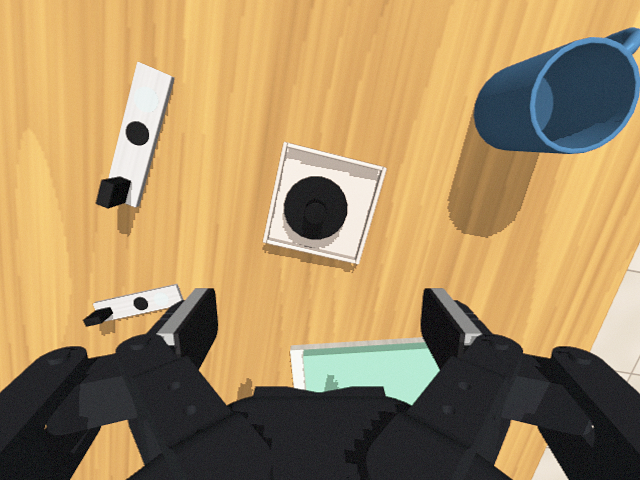

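```bash
python3 -m creep '[{"wx":-0.5,"wy":0.3,"wz":-0.15,"tx":-0.02,"ty":0.01,"tz":-0.40,"claw":0},{"wx":-0.5,"wy":0.3,"wz":-0.15,"tx":-0.02,"ty":0.01,"tz":-0.40,"claw":0},{"wx":-0.5,"wy":0.3,"wz":-0.15,"tx":-0.02,"ty":0.01,"tz":-0.40,"claw":0},{"wx":-0.5,"wy":0.3,"wz":-0.15,"tx":-0.02,"ty":0.01,"tz":-0.40,"claw":0},{"wx":-0.5,"wy":0.3,"wz":-0.15,"tx":-0.02,"ty":0.01,"tz":-0.40,"claw":0},{"wx":-0.5,"wy":0.3,"wz":-0.15,"tx":-0.02,"ty":0.01,"tz":-0.40,"claw":0},{"wx":-0.5,"wy":0.3,"wz":-0.15,"tx":-0.02,"ty":0.01,"tz":-0.40,"claw":0},{"wx":-0.5,"wy":0.3,"wz":-0.15,"tx":-0.02,"ty":0.01,"tz":-0.40,"claw":0}]'
python3 -c "
from h import *
im=bot.grab_frame('wrist');cv2.imwrite('pics/w6.png',im)
go(.565,.17,.20,10.9)
im2=bot.grab_frame('wrist')
c=bot.get_calibration('wrist');import json;json.dump({k:np.array(v).tolist() for k,v in c.items()},open('c6.json','w'))
crop(im2,240,120,400,270,5,'pics/w6c.png')"
```

```text
clock: 6.85
position: [0.545, 0.0768, 0.2338]
tool_rot: [0.123, 1.569, -1.258]
force: [0.3, -0.2, 0.2]
grip_width: 0.0856
pos [0.5436 0.086  0.2347] jaw 11.4 q7 -0.34 F [-2.8 12.9  0.3] w 0.0855 t 6.9
shift tx ty tz [ 0.035   0.0375 -0.078 ] turn [ 0.49 -0.16 -0.1 ] alt [-179.5    0.2   -0.3]
```

View pics/w6.png

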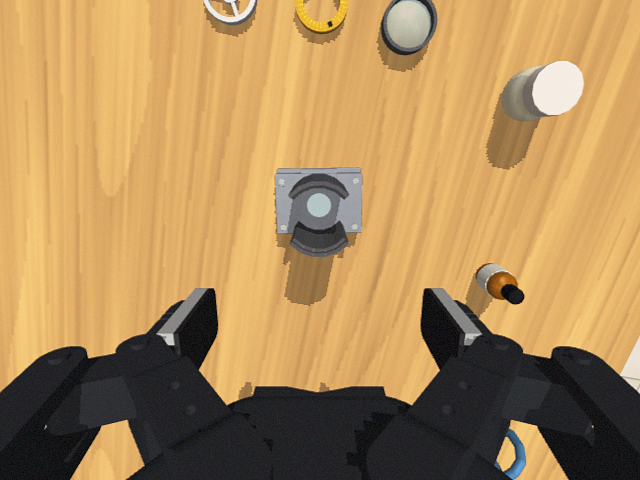

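View pics/w6c.png

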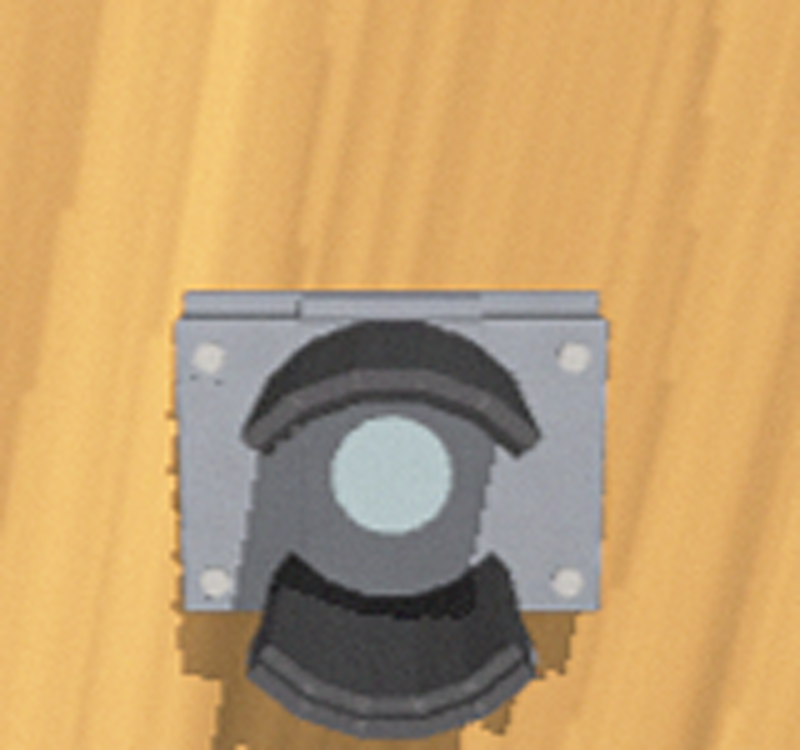

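```bash
python3 -c "
from h import *
import json;c={k:np.array(v) for k,v in json.load(open('c6.json')).items()}
f=lambda u,v,z:w('wrist',240+u/5,120+v/5,z,c)
print(f(392,475,.022))
P=[f(*p,.022) for p in [(208,358),(574,358),(568,583),(215,583)]];print(np.mean(P,0),[np.degrees(np.arctan2(*(b-a)[[1,0]])) for a,b in [(P[0],P[1]),(P[3],P[2])]])
Q=[f(*p,.09) for p in [(245,440),(540,438),(533,665),(250,672)]];print(np.mean(Q,0),Q)
go(.565,.17,.20,10.9)
"
```

```text
[0.54385726 0.07796373 0.022     ]
[0.54361148 0.07844125 0.022     ] [np.float64(11.329157638782652), np.float64(11.323259636819735)]
[0.54373442 0.0787056  0.09      ] [array([0.5169131 , 0.09286578, 0.09      ]), array([0.56314542, 0.10245766, 0.09      ]), array([0.57035197, 0.06495967, 0.09      ]), array([0.52452717, 0.05453931, 0.09      ])]
pos [0.5445 0.0822 0.2344] jaw 11.4 q7 -0.33 F [-0.6 -0.9  0.6] w 0.0853 t 6.95
shift tx ty tz [ 0.0346  0.0375 -0.082 ] turn [ 0.51 -0.08 -0.08] alt [-1.795e+02  1.000e-01 -1.000e-01]
```

```bash
python3 -m creep '[{"wx":0.5,"wy":0,"wz":0,"tx":0,"ty":0,"tz":0,"claw":0},{"wx":0.5,"wy":0,"wz":0,"tx":0,"ty":0,"tz":0,"claw":0}]'; python3 -c "
from h import *
c=bot.get_calibration('wrist');import json;json.dump({k:np.array(v).tolist() for k,v in c.items()},open('c6.json','w'))
go(.565,.17,.20,10.9)
im2=bot.grab_frame('wrist')
crop(im2,240,120,400,270,5,'pics/w7c.png');cv2.imwrite('pics/w7.png',im2)
go(.565,.17,.20,10.9)"
```

```text
clock: 7.15
position: [0.5443, 0.0822, 0.2344]
tool_rot: [2.393, 1.569, 1.013]
force: [-0.8, -1.4, -0.4]
grip_width: 0.0855
pos [0.5443 0.0822 0.2344] jaw 10.9 q7 -0.34 F [-0.8 -1.4 -0.4] w 0.0855 t 7.15
shift tx ty tz [ 0.0345  0.0369 -0.0823] turn [ 0.   -0.08 -0.08] alt [-1.8e+02  1.0e-01 -1.0e-01]
pos [0.5445 0.0814 0.2343] jaw 10.8 q7 -0.34 F [ 0.  -0.4  0.2] w 0.0852 t 7.2
shift tx ty tz [ 0.0344  0.0367 -0.0831] turn [-0.05 -0.07 -0.07] alt [ 1.799e+02 -1.000e-01  1.000e-01]
```

View pics/w7c.png

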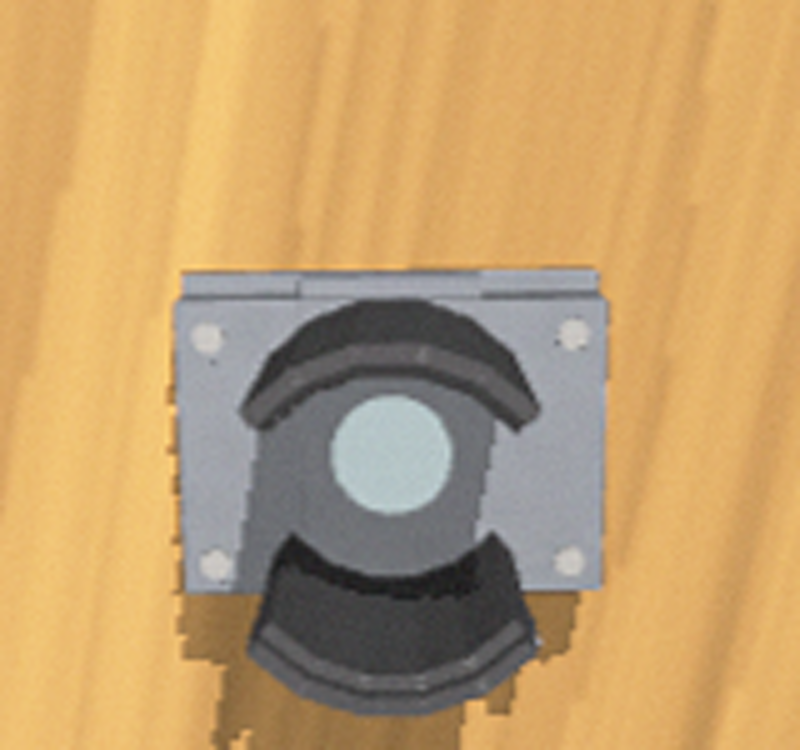

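View pics/w7.png

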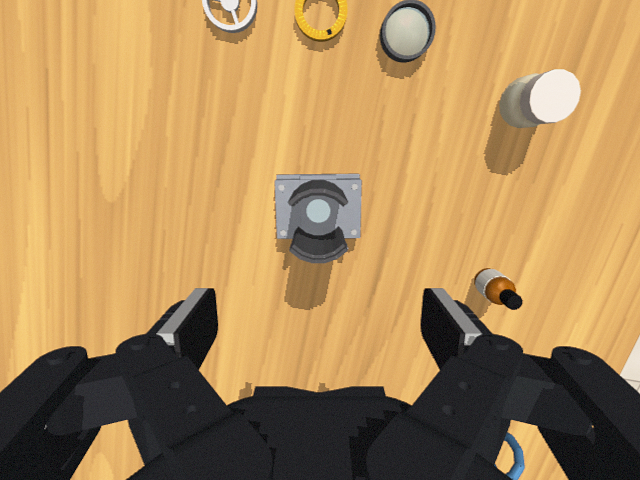

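```bash
python3 -c "
from h import *
import json;c={k:np.array(v) for k,v in json.load(open('c6.json')).items()}
f=lambda u,v,z:w('wrist',240+u/5,120+v/5,z,c)
print(f(391,453,.022))
P=[f(*p,.022) for p in [(206,337),(574,334),(569,563),(216,565)]];print(np.mean(P,0),[np.degrees(np.arctan2(*(b-a)[[1,0]])) for a,b in [(P[0],P[1]),(P[3],P[2])]])
Q=[f(*p,.09) for p in [(243,412),(540,410),(533,645),(250,650)]];print(np.mean(Q,0))
"
```

```text
[0.54261768 0.08234647 0.022     ]
[0.54262069 0.08259814 0.022     ] [np.float64(11.290408656385747), np.float64(11.154981429951789)]
[0.54270819 0.08270186 0.09      ]
```

```bash
python3 -c "
from h import *
go(.5904,.2554,.13,11)
"; python3 -m creep '[{"wx":0,"wy":0,"wz":0,"tx":0,"ty":0.045,"tz":-0.05,"claw":0.3},{"wx":0,"wy":0,"wz":0,"tx":0,"ty":0.078,"tz":-0.10,"claw":0.3},{"wx":0,"wy":0,"wz":0,"tx":0.03,"ty":0.078,"tz":-0.15,"claw":0.3},{"wx":0,"wy":0,"wz":0,"tx":0.06,"ty":0.078,"tz":-0.16,"claw":0.3},{"wx":0,"wy":0,"wz":0,"tx":0.10,"ty":0.078,"tz":-0.162,"claw":0.3},{"wx":0,"wy":0,"wz":0,"tx":0.10,"ty":0.078,"tz":-0.162,"claw":0.3},{"wx":0,"wy":0,"wz":0,"tx":0.10,"ty":0.078,"tz":-0.162,"claw":0.3}]' 
cat > look.py <<'E'
from h import *
import sys,json
n=sys.argv[1]
c=bot.get_calibration('wrist')
json.dump({k:np.array(v).tolist() for k,v in c.items()},open(f'{n}.json','w'))
s=bot.observe(); im=bot.grab_frame('wrist'); cv2.imwrite(f'pics/{n}.png',im)
print(s["position"].round(4),"w %.4f"%s["grip_width"])
go(*bot.observe()["position"],11)
E
python3 look.py L1
```

```text
pos [0.5445 0.0814 0.2343] jaw 10.8 q7 -0.34 F [ 0.  -0.4  0.2] w 0.0852 t 7.2
shift tx ty tz [ 0.1046  0.0777 -0.1621] turn [-0.15 -0.07 -0.07] alt [ 1.798e+02 -1.000e-01  1.000e-01]
clock: 7.9
position: [0.5912, 0.2538, 0.135]
tool_rot: [2.655, 1.57, 1.272]
force: [0.2, 0.4, 1.0]
grip_width: 0.0598
[0.5912 0.2538 0.135 ] w 0.0598
pos [0.592  0.254  0.1363] jaw 10.7 q7 -0.65 F [ 1.2 -0.4  1. ] w 0.0600 t 7.95
shift tx ty tz [0. 0. 0.] turn [-0.27 -0.05 -0.15] alt [ 1.797e+02 -2.000e-01  1.000e-01]
```

View pics/L1.png

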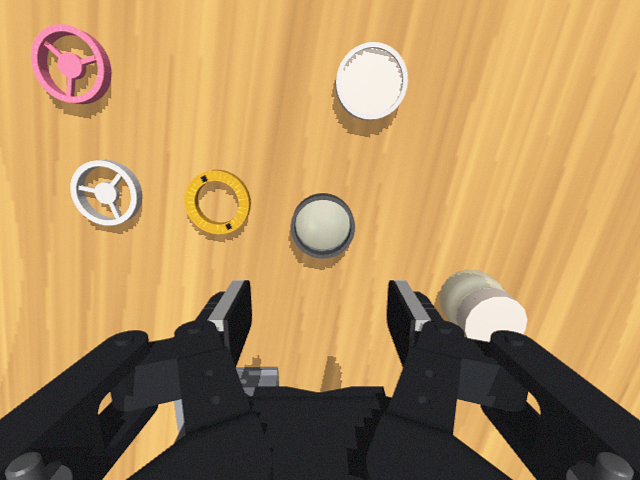

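```bash
cat > pos.py <<'E'
from h import *
import sys,json
n=sys.argv[1]; c={k:np.array(v) for k,v in json.load(open(n+'.json')).items()}
for a in sys.argv[2:]:
    u,v,z=map(float,a.split(',')); print(a,w('wrist',u,v,z,c).round(4))
E
python3 pos.py L1 323,224.5,.014 371.5,80.5,.011 217.5,203,.008 106,193,.009
python3 -c "
from h import *
im=cv2.imread('pics/L1.png');crop(im,280,180,370,270,6,'pics/L1c.png')"
```

```text
323,224.5,.014 [0.5916 0.2618 0.014 ]
371.5,80.5,.011 [0.6051 0.3649 0.011 ]
217.5,203,.008 [0.5115 0.262  0.008 ]
106,193,.009 [0.4302 0.2544 0.009 ]
```

View pics/L1c.png

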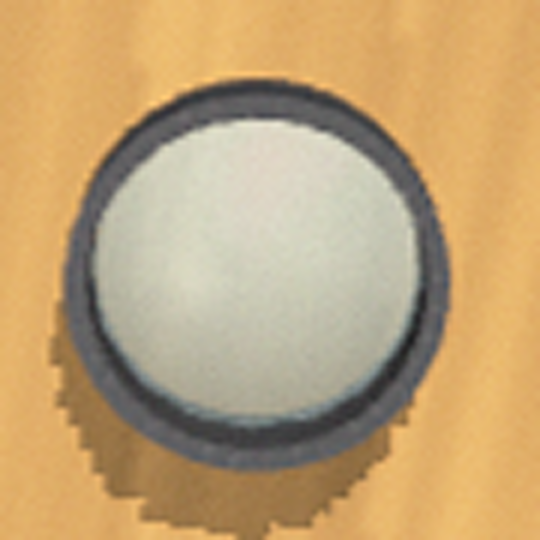

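```bash
python3 -m creep '[{"wx":-0.3,"wy":0,"wz":0,"tx":0.03,"ty":0.001,"tz":-0.006,"claw":0.3},{"wx":-0.3,"wy":0,"wz":0,"tx":0.06,"ty":0.001,"tz":-0.006,"claw":0.3},{"wx":-0.3,"wy":0,"wz":0,"tx":0.085,"ty":0.001,"tz":-0.006,"claw":0.3},{"wx":-0.3,"wy":0,"wz":0,"tx":0.10,"ty":0.001,"tz":-0.006,"claw":0.3},{"wx":-0.3,"wy":0,"wz":0,"tx":0.11,"ty":0.001,"tz":-0.006,"claw":0.3},{"wx":-0.3,"wy":0,"wz":0,"tx":0.11,"ty":0.001,"tz":-0.006,"claw":0.3}]';python3 look.py L2
```

```text
clock: 8.55
position: [0.5925, 0.2597, 0.0266]
tool_rot: [1.839, 1.568, 0.46]
force: [-0.4, 0.7, 0.9]
grip_width: 0.0599
[0.5925 0.2597 0.0266] w 0.0599
pos [0.5927 0.2601 0.0273] jaw 11.0 q7 -0.72 F [-0.6  0.8  1.2] w 0.0597 t 8.6
shift tx ty tz [0. 0. 0.] turn [-0.01 -0.06 -0.2 ] alt [ 1.8e+02 -3.0e-01  1.0e-01]
```

View pics/L2.png

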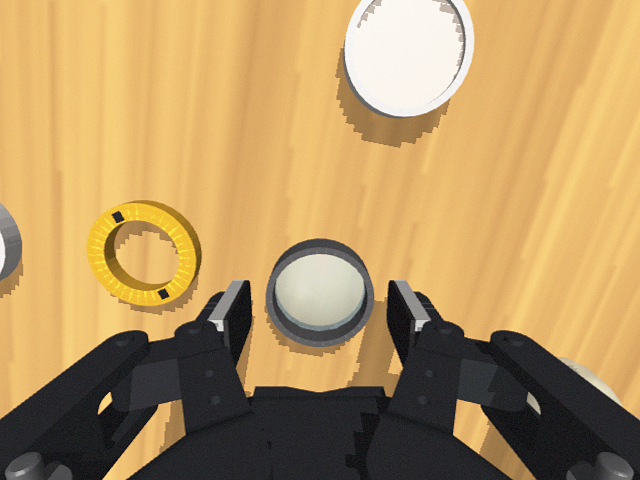

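```bash
python3 pos.py L2 320.5,294,.014 145,254,.008
python3 -c "
from h import *
im=cv2.imread('pics/L2.png');crop(im,200,220,440,360,3,'pics/L2c.png')
import json;c={k:np.array(v) for k,v in json.load(open('L2.json')).items()}
s=bot.observe()
p=s['position'];R=Ro.from_euler('xyz',s['tool_rot']).as_matrix()
print([px('wrist',p+R@[a,0,0],c) for a in(-.002,.01,.017)])"
```

```text
320.5,294,.014 [0.5917 0.2619 0.014 ]
145,254,.008 [0.5124 0.2635 0.008 ]
[(np.float64(322.3458548194783), np.float64(315.2239379060694)), (np.float64(322.10939054930094), np.float64(301.5919586580343)), (np.float64(321.98787857633033), np.float64(294.58688895899775))]
```

View pics/L2c.png

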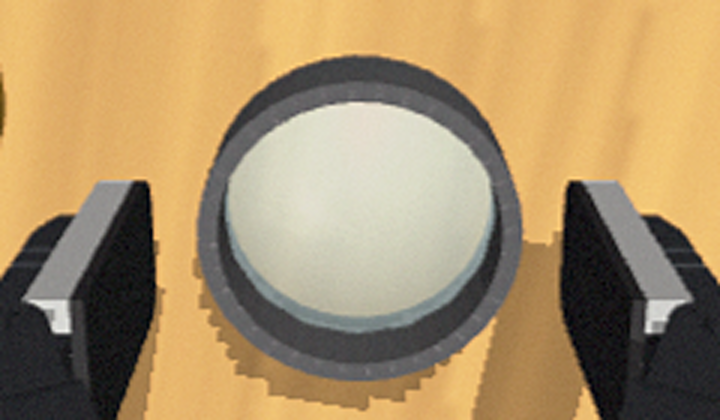

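```bash
python3 -m creep '[{"wx":0,"wy":0,"wz":0,"tx":0.006,"ty":-0.001,"tz":-0.001,"claw":0.3},{"wx":0,"wy":0,"wz":0,"tx":0.0105,"ty":-0.001,"tz":-0.001,"claw":0.3},{"wx":0,"wy":0,"wz":0,"tx":0.0105,"ty":-0.001,"tz":-0.001,"claw":0.3},{"wx":0,"wy":0,"wz":0,"tx":0.0105,"ty":-0.001,"tz":-0.001,"claw":0.3}]';python3 -m creep '[{"wx":0,"wy":0,"wz":0,"tx":0,"ty":0,"tz":0,"claw":0.5},{"wx":0,"wy":0,"wz":0,"tx":0,"ty":0,"tz":0,"claw":0.5},{"wx":0,"wy":0,"wz":0,"tx":0,"ty":0,"tz":0,"claw":0.5},{"wx":0,"wy":0,"wz":0,"tx":0,"ty":0,"tz":0,"claw":0.5}]' 30;python3 look.py L3
```

```text
clock: 9.0
position: [0.5916, 0.2609, 0.0169]
tool_rot: [1.858, 1.567, 0.48]
force: [0.3, 0.1, -1.2]
grip_width: 0.06
clock: 9.4
position: [0.5917, 0.261, 0.0174]
tool_rot: [1.836, 1.567, 0.457]
force: [-1.6, -0.4, 3.6]
grip_width: 0.0464
[0.5917 0.261  0.0174] w 0.0464
pos [0.5917 0.261  0.0174] jaw 11.0 q7 -0.73 F [-1.8 -0.5  5.2] w 0.0469 t 9.45
shift tx ty tz [0. 0. 0.] turn [-0.   -0.06 -0.22] alt [ 1.8e+02 -3.0e-01  1.0e-01]
```

View pics/L3.png

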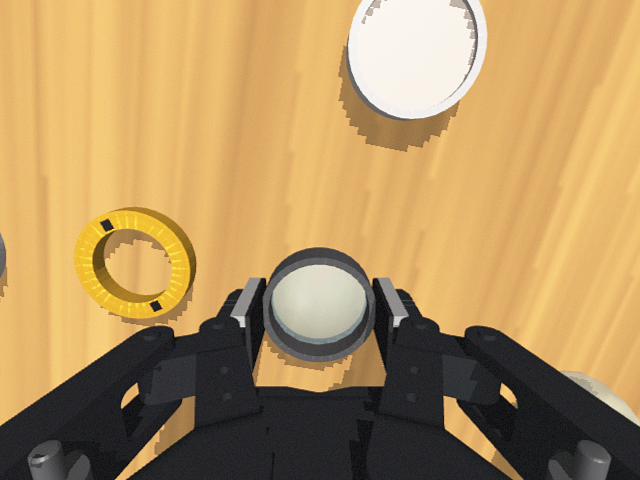

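```bash
python3 -m creep '[{"wx":0,"wy":0,"wz":0,"tx":0,"ty":0,"tz":0,"claw":0.6},{"wx":0,"wy":0,"wz":0,"tx":-0.03,"ty":0,"tz":0,"claw":0.6},{"wx":0,"wy":0,"wz":0,"tx":-0.07,"ty":0,"tz":0,"claw":0.6},{"wx":0,"wy":0,"wz":0,"tx":-0.11,"ty":0,"tz":0,"claw":0.6},{"wx":0,"wy":0,"wz":0,"tx":-0.14,"ty":0,"tz":0,"claw":0.6},{"wx":0,"wy":0,"wz":0,"tx":-0.14,"ty":0,"tz":0,"claw":0.6},{"wx":0,"wy":0,"wz":0,"tx":-0.14,"ty":0,"tz":0,"claw":0.6}]' 40; python3 look.py L4; python3 -c "
from h import *
go(.5427,.0825,.15,11.1)
im=cv2.imread('pics/L4.png');crop(im,200,220,440,380,3,'pics/L4c.png')"
```

```text
clock: 10.15
position: [0.5914, 0.2606, 0.1577]
tool_rot: [1.78, 1.566, 0.4]
force: [0.2, -0.2, -2.1]
grip_width: 0.0462
[0.5914 0.2606 0.1577] w 0.0462
pos [0.5909 0.2604 0.1567] jaw 11.0 q7 -0.64 F [ 0.4 -0.1 -1.5] w 0.0460 t 10.2
shift tx ty tz [0. 0. 0.] turn [-0.01 -0.04 -0.19] alt [ 1.8e+02 -3.0e-01  1.0e-01]
pos [0.5909 0.2604 0.1567] jaw 11.0 q7 -0.64 F [ 0.4 -0.1 -1.5] w 0.0460 t 10.2
shift tx ty tz [ 0.0064 -0.0813  0.1655] turn [-0.11 -0.04 -0.19] alt [ 1.799e+02 -3.000e-01  1.000e-01]
```

View pics/L4c.png

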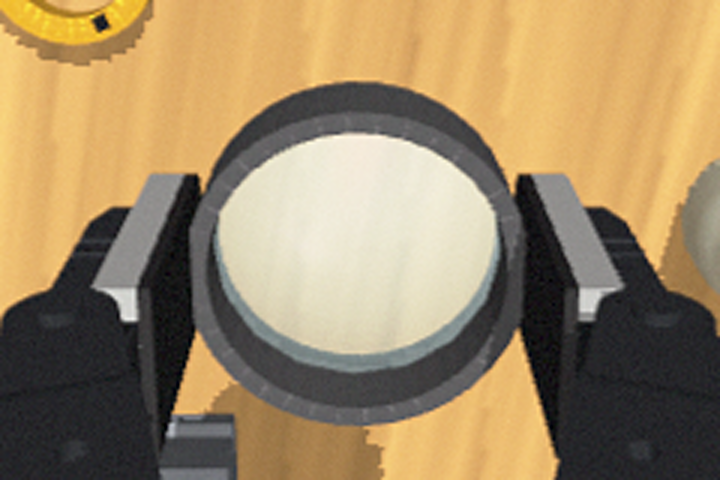

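```bash
cat > held.py <<'E'
# fit circle (r=.024) at height z to ellipse extents xmin,xmax,ymin,ymax (full px): offset from TCP
from h import *
import sys,json
from scipy.optimize import least_squares
n=sys.argv[1]; z=float(sys.argv[2]); e=np.array([float(a) for a in sys.argv[3:7]])
c={k:np.array(v) for k,v in json.load(open(n+'.json')).items()}
r=float(sys.argv[7]) if len(sys.argv)>7 else .024
th=np.linspace(0,2*np.pi,400)
def ex(p):
    q=np.array([px('wrist',[p[0]+r*np.cos(t),p[1]+r*np.sin(t),p[2]],c) for t in th])
    return np.array([q[:,0].min(),q[:,0].max(),q[:,1].min(),q[:,1].max()])
p0=w('wrist',(e[0]+e[1])/2,(e[2]+e[3])/2,z,c)
s=least_squares(lambda p:ex([p[0],p[1],z])-e,p0[:2]); print("centre",s.x.round(4),"res px",s.fun.round(1))
E
python3 held.py L4 .1543 263.3 375 257.3 361.7
```

```text
centre [0.5907 0.259 ] res px [-2.   2.  -0.1  0.3]
```

```bash
python3 -m creep '[{"wx":0,"wy":0,"wz":-0.15,"tx":0,"ty":-0.025,"tz":0.045,"claw":0.6},{"wx":0,"wy":0,"wz":-0.15,"tx":0,"ty":-0.05,"tz":0.09,"claw":0.6},{"wx":0,"wy":0,"wz":-0.15,"tx":0,"ty":-0.07,"tz":0.135,"claw":0.6},{"wx":0,"wy":0,"wz":-0.15,"tx":0.01,"ty":-0.08,"tz":0.164,"claw":0.6},{"wx":0,"wy":0,"wz":-0.15,"tx":0.03,"ty":-0.080,"tz":0.164,"claw":0.6},{"wx":0,"wy":0,"wz":-0.15,"tx":0.03,"ty":-0.080,"tz":0.164,"claw":0.6},{"wx":0,"wy":0,"wz":-0.15,"tx":0.03,"ty":-0.080,"tz":0.164,"claw":0.6}]'; python3 -m creep '[{"wx":0,"wy":0,"wz":0,"tx":0,"ty":0,"tz":0,"claw":0.6},{"wx":0,"wy":0,"wz":0,"tx":0,"ty":0,"tz":0,"claw":0.6}]'; python3 look.py L5;python3 -c "
from h import *
go(.5434,.084,.10,11.1)"
```

```text
clock: 10.9
position: [0.5434, 0.0851, 0.1259]
tool_rot: [-2.597, 1.569, 2.308]
force: [-0.9, 0.4, 0.7]
grip_width: 0.0461
clock: 11.1
position: [0.5435, 0.086, 0.1263]
tool_rot: [-2.895, 1.569, 2.011]
force: [0.7, -0.2, -0.3]
grip_width: 0.0466
[0.5435 0.086  0.1263] w 0.0466
pos [0.5435 0.0858 0.1263] jaw 11.1 q7 -0.45 F [ 0.8 -0.3 -0.8] w 0.0465 t 11.15
shift tx ty tz [0. 0. 0.] turn [ 0.11 -0.09  0.02] alt [-1.799e+02 -0.000e+00 -1.000e-01]
pos [0.5435 0.0858 0.1263] jaw 11.1 q7 -0.45 F [ 0.8 -0.3 -0.8] w 0.0465 t 11.15
shift tx ty tz [ 0.0263 -0.0005  0.0018] turn [ 0.01 -0.09  0.02] alt [-1.8e+02 -0.0e+00 -1.0e-01]
```

View pics/L5.png

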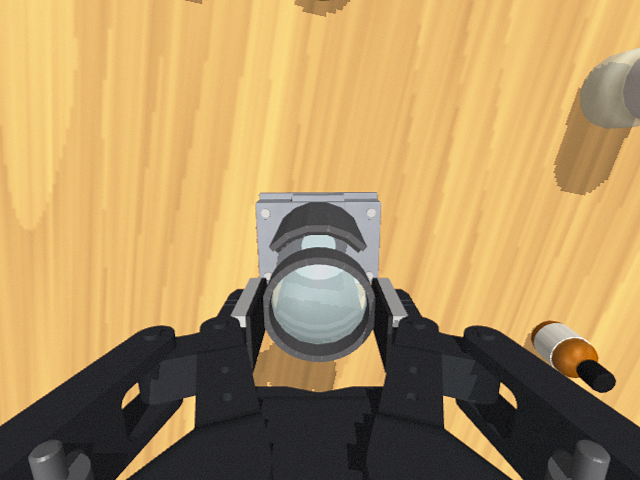

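```bash
python3 -m creep '[{"wx":0,"wy":0,"wz":0,"tx":0.005,"ty":-0.0005,"tz":0.002,"claw":0.6},{"wx":0,"wy":0,"wz":0,"tx":0.01,"ty":-0.0005,"tz":0.002,"claw":0.6},{"wx":0,"wy":0,"wz":0,"tx":0.015,"ty":-0.0005,"tz":0.002,"claw":0.6},{"wx":0,"wy":0,"wz":0,"tx":0.02,"ty":-0.0005,"tz":0.002,"claw":0.6},{"wx":0,"wy":0,"wz":0,"tx":0.024,"ty":-0.0005,"tz":0.002,"claw":0.6},{"wx":0,"wy":0,"wz":0,"tx":0.028,"ty":-0.0005,"tz":0.002,"claw":0.6}]'; python3 -c "
from h import *
go(.5434,.084,.06,11.1)"
```

```text
clock: 11.75
position: [0.5434, 0.0838, 0.0979]
tool_rot: [-2.855, 1.569, 2.052]
force: [0.3, 0.3, -1.0]
grip_width: 0.0462
pos [0.5434 0.0838 0.0979] jaw 11.1 q7 -0.48 F [ 0.3  0.3 -1. ] w 0.0462 t 11.75
shift tx ty tz [ 0.0379  0.0001 -0.0001] turn [ 0.01 -0.1   0.03] alt [-180.    -0.    -0.2]
```

```bash
python3 -m creep '[{"wx":0,"wy":0,"wz":0,"tx":0.012,"ty":0,"tz":0,"claw":0.6},{"wx":0,"wy":0,"wz":0,"tx":0.024,"ty":0,"tz":0,"claw":0.6},{"wx":0,"wy":0,"wz":0,"tx":0.036,"ty":0,"tz":0,"claw":0.6},{"wx":0,"wy":0,"wz":0,"tx":0.046,"ty":0,"tz":0,"claw":0.6},{"wx":0,"wy":0,"wz":0,"tx":0.053,"ty":0,"tz":0,"claw":0.6},{"wx":0,"wy":0,"wz":0,"tx":0.056,"ty":0,"tz":0,"claw":0.6},{"wx":0,"wy":0,"wz":0,"tx":0.057,"ty":0,"tz":0,"claw":0.6}]'; python3 look.py L6
```

```text
clock: 12.45
position: [0.5432, 0.0839, 0.0406]
tool_rot: [-2.637, 1.569, 2.27]
force: [0.3, -1.2, -0.5]
grip_width: 0.0464
[0.5432 0.0839 0.0406] w 0.0464
pos [0.5433 0.0839 0.0407] jaw 11.1 q7 -0.53 F [-0.1 -1.2 -0.7] w 0.0463 t 12.5
shift tx ty tz [0. 0. 0.] turn [ 0.11 -0.09  0.04] alt [-1.799e+02 -1.000e-01 -1.000e-01]
```

View pics/L6.png

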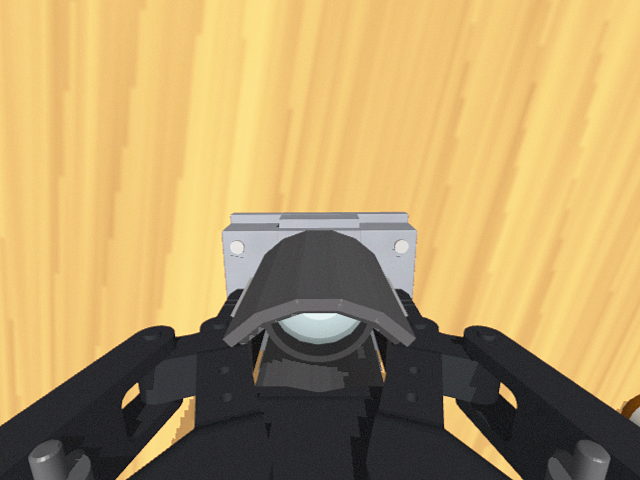

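```bash
python3 -m creep '[{"wx":0,"wy":0,"wz":0,"tx":0.001,"ty":0,"tz":0,"claw":0.6},{"wx":0,"wy":0,"wz":0,"tx":0.001,"ty":0,"tz":0,"claw":0.5},{"wx":0,"wy":0,"wz":0,"tx":0.001,"ty":0,"tz":0,"claw":0.3},{"wx":0,"wy":0,"wz":0,"tx":0.001,"ty":0,"tz":0,"claw":0.3},{"wx":0,"wy":0,"wz":0,"tx":-0.05,"ty":0,"tz":0,"claw":0.3},{"wx":0,"wy":0,"wz":0,"tx":-0.10,"ty":0,"tz":0,"claw":0.3},{"wx":0,"wy":0,"wz":0,"tx":-0.15,"ty":0,"tz":0,"claw":0.3},{"wx":0,"wy":0,"wz":0,"tx":-0.16,"ty":0,"tz":0,"claw":0.3}]'; python3 look.py L7;  python3 -c "
from h import *
go(.4292,.254,.13,11.1)"
```

```text
clock: 13.3
position: [0.5452, 0.0843, 0.206]
tool_rot: [1.797, 1.565, 0.42]
force: [0.9, -0.3, -0.2]
grip_width: 0.06
[0.5452 0.0843 0.206 ] w 0.0600
pos [0.5451 0.084  0.2053] jaw 11.1 q7 -0.38 F [ 1.3 -0.6  1.8] w 0.0602 t 13.35
shift tx ty tz [0. 0. 0.] turn [ 0.09 -0.06 -0.31] alt [-1.799e+02  5.000e-01 -1.000e-01]
pos [0.5451 0.084  0.2053] jaw 11.1 q7 -0.38 F [ 1.3 -0.6  1.8] w 0.0602 t 13.35
shift tx ty tz [ 0.075  -0.0814 -0.189 ] turn [-0.01 -0.06 -0.31] alt [ 1.8e+02 -5.0e-01  1.0e-01]
```

View pics/L7.png

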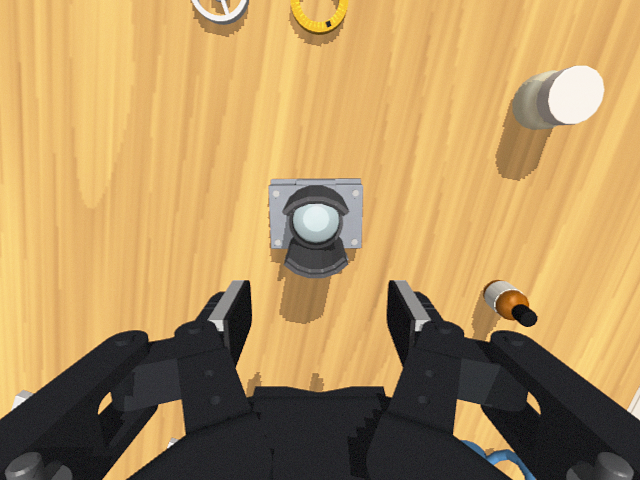

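```bash
python3 -m creep '[{"wx":0,"wy":0,"wz":0,"tx":0,"ty":-0.02,"tz":-0.05,"claw":0.3},{"wx":0,"wy":0,"wz":0,"tx":0,"ty":-0.04,"tz":-0.10,"claw":0.3},{"wx":0,"wy":0,"wz":-0.2,"tx":0.02,"ty":-0.06,"tz":-0.14,"claw":0.3},{"wx":0,"wy":0,"wz":-0.2,"tx":0.04,"ty":-0.08,"tz":-0.18,"claw":0.3},{"wx":0,"wy":0,"wz":-0.2,"tx":0.07,"ty":-0.0815,"tz":-0.19,"claw":0.3},{"wx":0,"wy":0,"wz":-0.2,"tx":0.10,"ty":-0.0815,"tz":-0.19,"claw":0.3},{"wx":0,"wy":0,"wz":-0.2,"tx":0.13,"ty":-0.0815,"tz":-0.19,"claw":0.3},{"wx":0,"wy":0,"wz":-0.2,"tx":0.15,"ty":-0.0815,"tz":-0.19,"claw":0.3}]'; python3 -m creep '[{"wx":0,"wy":0,"wz":0,"tx":0,"ty":0,"tz":0,"claw":0.3},{"wx":0,"wy":0,"wz":0,"tx":0,"ty":0,"tz":0,"claw":0.3}]'; python3 look.py P1
```

```text
clock: 14.15
position: [0.4282, 0.2548, 0.0526]
tool_rot: [-2.405, 1.57, 2.502]
force: [0.7, 1.9, -0.1]
grip_width: 0.0598
clock: 14.35
position: [0.4276, 0.2548, 0.0524]
tool_rot: [-1.701, 1.569, -3.076]
force: [0.1, 0.1, 1.1]
grip_width: 0.0601
[0.4276 0.2548 0.0524] w 0.0601
pos [0.4281 0.255  0.0531] jaw 11.1 q7 -0.98 F [ 0.6 -0.1  0.8] w 0.0598 t 14.4
shift tx ty tz [0. 0. 0.] turn [ 0.15 -0.04  0.02] alt [-1.799e+02 -0.000e+00 -1.000e-01]
```

View pics/P1.png

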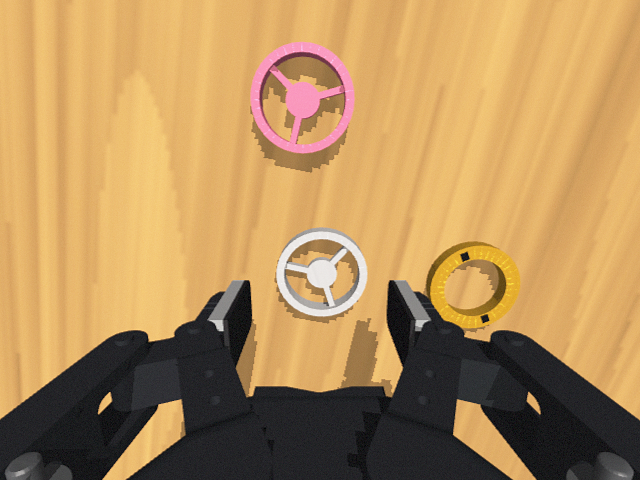

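```bash
python3 held.py P1 .009 277 367.5 234 319; python3 pos.py P1 322,274,.009;python3 -c "
from h import *
im=cv2.imread('pics/P1.png');crop(im,240,210,420,340,4,'pics/P1c.png')"
```

```text
centre [0.4287 0.2521] res px [-0.1  0.1  0.2 -0.2]
322,274,.009 [0.4281 0.2543 0.009 ]
```

View pics/P1c.png

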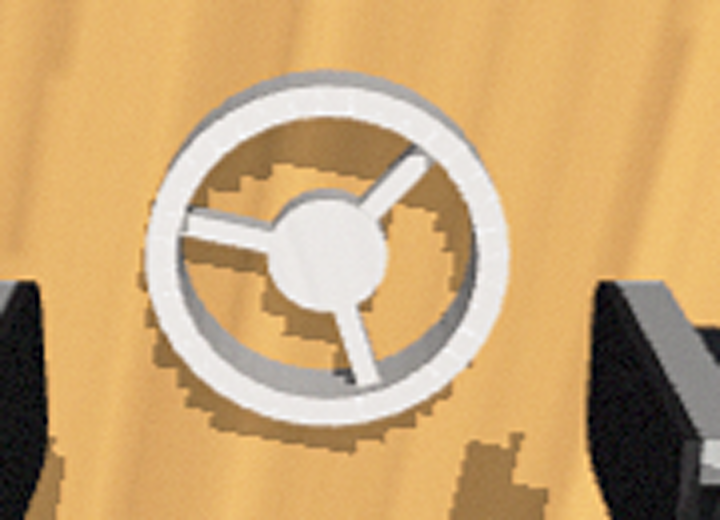

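```bash
python3 -m creep '[{"wx":0,"wy":0,"wz":0,"tx":0.015,"ty":0.0013,"tz":0,"claw":0.3},{"wx":0,"wy":0,"wz":0,"tx":0.028,"ty":0.0013,"tz":0,"claw":0.3},{"wx":0,"wy":0,"wz":0,"tx":0.035,"ty":0.0013,"tz":0,"claw":0.3},{"wx":0,"wy":0,"wz":0,"tx":0.0362,"ty":0.0013,"tz":0,"claw":0.3},{"wx":0,"wy":0,"wz":0,"tx":0.0362,"ty":0.0013,"tz":0,"claw":0.3},{"wx":0,"wy":0,"wz":0,"tx":0.0362,"ty":0.0013,"tz":0,"claw":0.3}]';python3 -m creep '[{"wx":0,"wy":0,"wz":0,"tx":0,"ty":0,"tz":0,"claw":0.5},{"wx":0,"wy":0,"wz":0,"tx":0,"ty":0,"tz":0,"claw":0.5},{"wx":0,"wy":0,"wz":0,"tx":0,"ty":0,"tz":0,"claw":0.6},{"wx":0,"wy":0,"wz":0,"tx":0,"ty":0,"tz":0,"claw":0.6}]' 40;python3 look.py P2
```

```text
clock: 15.0
position: [0.4295, 0.2554, 0.0171]
tool_rot: [-3.057, 1.57, 1.85]
force: [0.4, -1.0, 0.3]
grip_width: 0.0598
clock: 15.4
position: [0.4297, 0.2554, 0.0179]
tool_rot: [2.391, 1.57, 1.015]
force: [-2.8, -1.7, 12.2]
grip_width: 0.0463
[0.4297 0.2554 0.0179] w 0.0463
pos [0.4297 0.2555 0.0179] jaw 11.1 q7 -1.03 F [-3.3 -1.5 12.8] w 0.0466 t 15.45
shift tx ty tz [0. 0. 0.] turn [ 0.15 -0.05 -0.05] alt [-1.799e+02  1.000e-01 -1.000e-01]
```

View pics/P2.png

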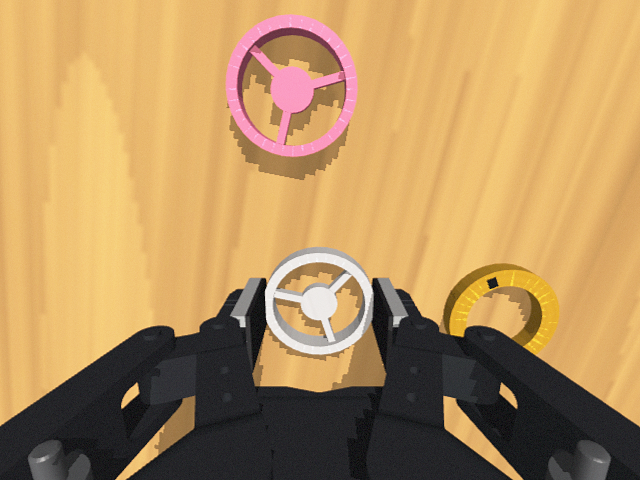

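```bash
python3 -m creep '[{"wx":0,"wy":0,"wz":0,"tx":-0.03,"ty":0,"tz":0,"claw":0.6},{"wx":0,"wy":0,"wz":0,"tx":-0.07,"ty":0,"tz":0,"claw":0.6},{"wx":0,"wy":0,"wz":0,"tx":-0.11,"ty":0,"tz":0,"claw":0.6},{"wx":0,"wy":0,"wz":0,"tx":-0.13,"ty":0,"tz":0,"claw":0.6},{"wx":0,"wy":0,"wz":0,"tx":-0.13,"ty":0,"tz":0,"claw":0.6},{"wx":0,"wy":0,"wz":0,"tx":-0.13,"ty":0,"tz":0,"claw":0.6},{"wx":0,"wy":0,"wz":0,"tx":-0.13,"ty":0,"tz":0,"claw":0.6}]' ; python3 look.py P3; python3 -c "
from h import *
go(.5434,.084,.13,11.1)
im=cv2.imread('pics/P3.png');crop(im,200,220,440,380,3,'pics/P3c.png')"
```

```text
clock: 16.15
position: [0.4293, 0.255, 0.1471]
tool_rot: [-2.625, 1.57, 2.281]
force: [0.8, -0.2, -0.7]
grip_width: 0.0463
[0.4293 0.255  0.1471] w 0.0463
pos [0.4292 0.255  0.147 ] jaw 11.2 q7 -0.86 F [-0.4 -0.2 -1. ] w 0.0464 t 16.2
shift tx ty tz [0. 0. 0.] turn [ 0.15 -0.02  0.04] alt [-1.798e+02 -1.000e-01 -0.000e+00]
pos [0.4292 0.255  0.147 ] jaw 11.2 q7 -0.86 F [-0.4 -0.2 -1. ] w 0.0464 t 16.2
shift tx ty tz [0.0169 0.079  0.1899] turn [ 0.05 -0.02  0.04] alt [-1.799e+02 -1.000e-01 -0.000e+00]
```

View pics/P3c.png

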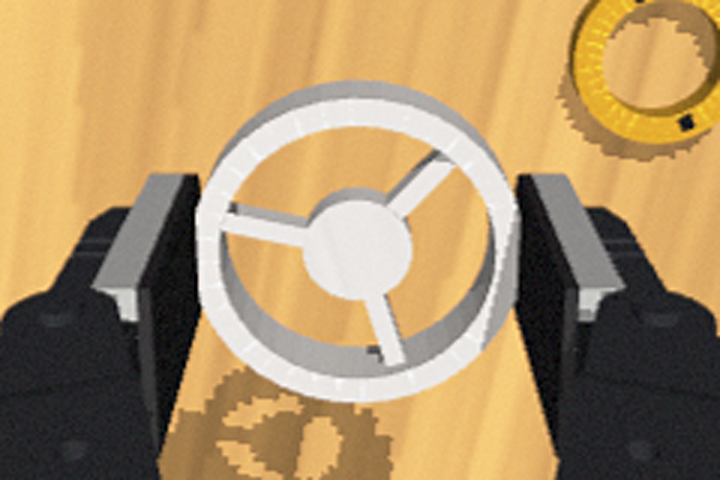

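```bash
python3 held.py P3 .1382 265.3 373 252.7 354
```

```text
centre [0.4286 0.2534] res px [-1.9  1.9 -0.   0.2]
```

```bash
python3 -m creep '[{"wx":0,"wy":0,"wz":0,"tx":0,"ty":0.02,"tz":0.045,"claw":0.6},{"wx":0,"wy":0,"wz":0,"tx":0,"ty":0.04,"tz":0.09,"claw":0.6},{"wx":0,"wy":0,"wz":0,"tx":0,"ty":0.06,"tz":0.135,"claw":0.6},{"wx":0,"wy":0,"wz":0,"tx":0,"ty":0.075,"tz":0.175,"claw":0.6},{"wx":0,"wy":0,"wz":0,"tx":0.01,"ty":0.079,"tz":0.19,"claw":0.6},{"wx":0,"wy":0,"wz":0,"tx":0.02,"ty":0.079,"tz":0.19,"claw":0.6},{"wx":0,"wy":0,"wz":0,"tx":0.02,"ty":0.079,"tz":0.19,"claw":0.6},{"wx":0,"wy":0,"wz":0,"tx":0.02,"ty":0.079,"tz":0.19,"claw":0.6}]' ; python3 -c "
from h import *
go(.5434,.084,.0545,11.1)"
```

```text
clock: 17.0
position: [0.5426, 0.0857, 0.1265]
tool_rot: [-2.163, 1.569, 2.746]
force: [-0.1, 0.6, -0.7]
grip_width: 0.0461
pos [0.5426 0.0857 0.1265] jaw 11.3 q7 -0.47 F [-0.1  0.6 -0.7] w 0.0461 t 17.0
shift tx ty tz [0.072  0.0006 0.0019] turn [ 0.19 -0.07  0.1 ] alt [-1.798e+02 -2.000e-01 -1.000e-01]
```

```bash
python3 -m creep '[{"wx":0.2,"wy":0,"wz":0.1,"tx":0.005,"ty":0.0006,"tz":0.002,"claw":0.6},{"wx":0.2,"wy":0,"wz":0.1,"tx":0.01,"ty":0.0006,"tz":0.002,"claw":0.6},{"wx":0.2,"wy":0,"wz":0.1,"tx":0.015,"ty":0.0006,"tz":0.002,"claw":0.6},{"wx":0.2,"wy":0,"wz":0.1,"tx":0.02,"ty":0.0006,"tz":0.002,"claw":0.6},{"wx":0.2,"wy":0,"wz":0.1,"tx":0.026,"ty":0.0006,"tz":0.002,"claw":0.6},{"wx":0.2,"wy":0,"wz":0.1,"tx":0.030,"ty":0.0006,"tz":0.002,"claw":0.6}]'; python3 -c "
from h import *
go(.5434,.084,.0545,11.1)"
```

```text
clock: 17.6
position: [0.5433, 0.0838, 0.0959]
tool_rot: [-2.856, 1.57, 2.05]
force: [-0.3, 0.2, -0.1]
grip_width: 0.0458
pos [0.5433 0.0838 0.0959] jaw 11.1 q7 -0.50 F [-0.3  0.2 -0.1] w 0.0458 t 17.6
shift tx ty tz [ 0.0414  0.0001 -0.0001] turn [-0.01 -0.07  0.02] alt [1.8e+02 0.0e+00 1.0e-01]
```

```bash
python3 -m creep '[{"wx":0,"wy":0,"wz":0,"tx":0.012,"ty":0,"tz":0,"claw":0.6},{"wx":0,"wy":0,"wz":0,"tx":0.024,"ty":0,"tz":0,"claw":0.6},{"wx":0,"wy":0,"wz":0,"tx":0.034,"ty":0,"tz":0,"claw":0.6},{"wx":0,"wy":0,"wz":0,"tx":0.039,"ty":0,"tz":0,"claw":0.6},{"wx":0,"wy":0,"wz":0,"tx":0.041,"ty":0,"tz":0,"claw":0.6},{"wx":0,"wy":0,"wz":0,"tx":0.041,"ty":0,"tz":0,"claw":0.6}]';python3 -m creep '[{"wx":0,"wy":0,"wz":0,"tx":0.0005,"ty":0,"tz":0,"claw":0.5},{"wx":0,"wy":0,"wz":0,"tx":0.0005,"ty":0,"tz":0,"claw":0.3},{"wx":0,"wy":0,"wz":0,"tx":0.0005,"ty":0,"tz":0,"claw":0.3},{"wx":0,"wy":0,"wz":0,"tx":-0.05,"ty":0,"tz":0,"claw":0.3},{"wx":0,"wy":0,"wz":0,"tx":-0.10,"ty":0,"tz":0,"claw":0.3},{"wx":0,"wy":0,"wz":0,"tx":-0.15,"ty":0,"tz":0,"claw":0.3},{"wx":0,"wy":0,"wz":0,"tx":-0.15,"ty":0,"tz":0,"claw":0.3}]'; python3 look.py P4;  python3 -c "
from h import *
go(.6055,.366,.13,11.1)"
```

```text
clock: 18.2
position: [0.5433, 0.084, 0.0548]
tool_rot: [-2.735, 1.569, 2.172]
force: [-0.1, 1.2, -0.7]
grip_width: 0.046
clock: 18.9
position: [0.5457, 0.0846, 0.2109]
tool_rot: [1.664, 1.563, 0.286]
force: [0.4, -0.6, -1.7]
grip_width: 0.0596
[0.5457 0.0846 0.2109] w 0.0596
pos [0.5448 0.0839 0.208 ] jaw 11.1 q7 -0.39 F [ 0.5  0.6 -0.2] w 0.0596 t 18.95
shift tx ty tz [0. 0. 0.] turn [ 0.07 -0.03 -0.29] alt [-179.9    0.4   -0. ]
pos [0.5448 0.0839 0.208 ] jaw 11.1 q7 -0.39 F [ 0.5  0.6 -0.2] w 0.0596 t 18.95
shift tx ty tz [ 0.0787  0.1133 -0.2651] turn [-0.03 -0.03 -0.29] alt [180.   -0.4   0. ]
```

View pics/P4.png

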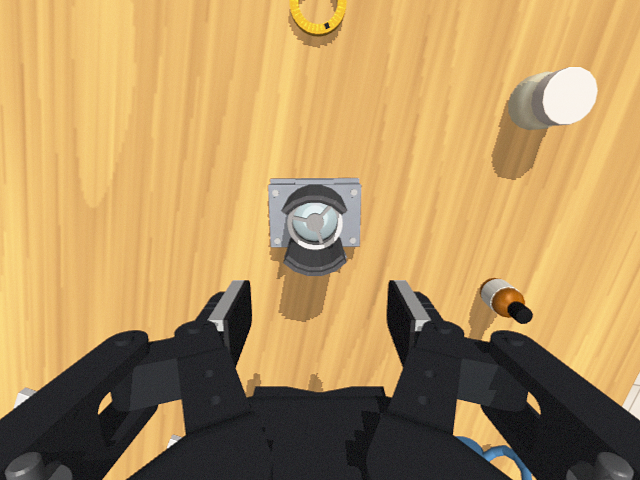

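```bash
python3 -m creep '[{"wx":0,"wy":0,"wz":-0.2,"tx":0,"ty":0.02,"tz":-0.048,"claw":0.3},{"wx":0,"wy":0,"wz":-0.2,"tx":0,"ty":0.04,"tz":-0.095,"claw":0.3},{"wx":0,"wy":0,"wz":-0.2,"tx":0,"ty":0.06,"tz":-0.14,"claw":0.3},{"wx":0,"wy":0,"wz":-0.2,"tx":0.02,"ty":0.08,"tz":-0.185,"claw":0.3},{"wx":0,"wy":0,"wz":-0.2,"tx":0.05,"ty":0.10,"tz":-0.23,"claw":0.3},{"wx":0,"wy":0,"wz":-0.2,"tx":0.09,"ty":0.1135,"tz":-0.265,"claw":0.3},{"wx":0,"wy":0,"wz":-0.2,"tx":0.13,"ty":0.1135,"tz":-0.265,"claw":0.3},{"wx":0,"wy":0,"wz":-0.2,"tx":0.155,"ty":0.1135,"tz":-0.265,"claw":0.3}]'; python3 -m creep '[{"wx":0,"wy":0,"wz":0,"tx":0,"ty":0,"tz":0,"claw":0.3},{"wx":0,"wy":0,"wz":0,"tx":0,"ty":0,"tz":0,"claw":0.3}]'; python3 look.py D1;python3 -c "
from h import *
im=cv2.imread('pics/D1.png');crop(im,220,200,420,360,4,'pics/D1c.png')"
```

```text
clock: 19.75
position: [0.6036, 0.3677, 0.0488]
tool_rot: [-1.521, 1.568, -2.895]
force: [-0.9, -0.5, 0.1]
grip_width: 0.0598
clock: 19.95
position: [0.6028, 0.3677, 0.0482]
tool_rot: [-1.446, 1.566, -2.82]
force: [0.3, -0.3, 1.4]
grip_width: 0.0595
[0.6028 0.3677 0.0482] w 0.0595
pos [0.6038 0.3679 0.0498] jaw 11.2 q7 -0.81 F [0.1 0.4 0.5] w 0.0597 t 20.0
shift tx ty tz [0. 0. 0.] turn [ 0.24 -0.01  0.12] alt [-179.8   -0.2   -0. ]
```

View pics/D1c.png

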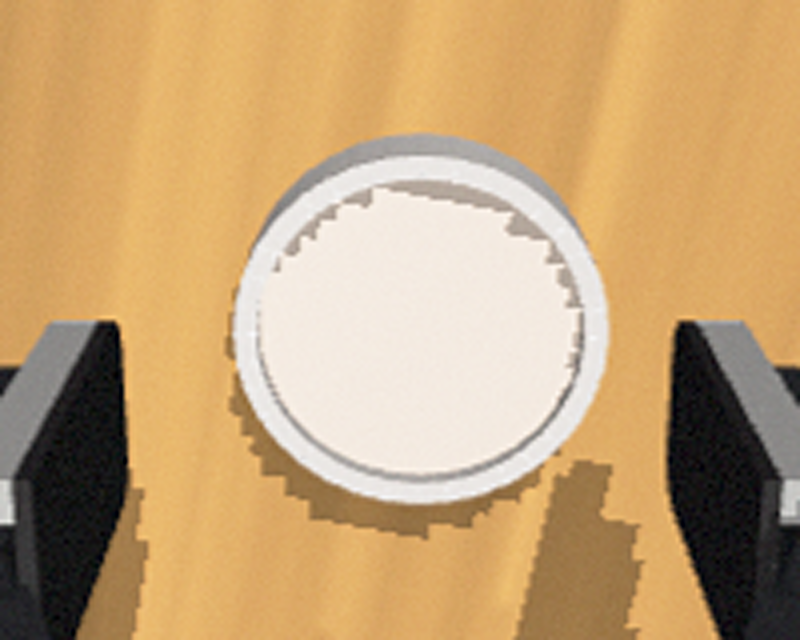

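View pics/D1.png

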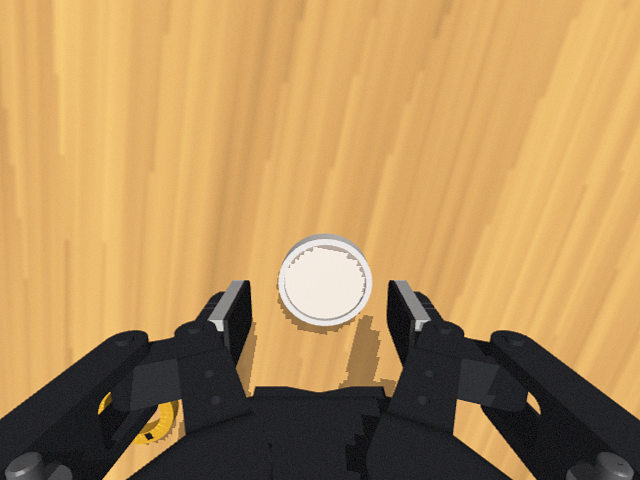

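```bash
python3 held.py D1 .011 278.5 372 238.5 326
```

```text
centre [0.6054 0.3647] res px [-0.1  0.1  0.3 -0.3]
```

```bash
python3 -c "
from h import *
go(.6061,.3662,.0175,11.1)"; python3 -m creep '[{"wx":0.2,"wy":0,"wz":0.1,"tx":0.013,"ty":0.002,"tz":0.002,"claw":0.3},{"wx":0.2,"wy":0,"wz":0.1,"tx":0.024,"ty":0.002,"tz":0.002,"claw":0.3},{"wx":0.2,"wy":0,"wz":0.1,"tx":0.030,"ty":0.002,"tz":0.002,"claw":0.3},{"wx":0.2,"wy":0,"wz":0.1,"tx":0.032,"ty":0.002,"tz":0.002,"claw":0.3},{"wx":0.2,"wy":0,"wz":0.1,"tx":0.032,"ty":0.002,"tz":0.002,"claw":0.3},{"wx":0.2,"wy":0,"wz":0.1,"tx":0.032,"ty":0.002,"tz":0.002,"claw":0.3}]';python3 -c "
from h import *
go(.6061,.3662,.0175,11.1)"
```

```text
pos [0.6038 0.3679 0.0498] jaw 11.2 q7 -0.81 F [0.1 0.4 0.5] w 0.0597 t 20.0
shift tx ty tz [0.0323 0.002  0.0021] turn [ 0.14 -0.01  0.12] alt [-179.9   -0.2   -0. ]
clock: 20.6
position: [0.6062, 0.3665, 0.0181]
tool_rot: [3.108, 1.57, 1.73]
force: [0.3, 0.1, -0.2]
grip_width: 0.0599
pos [0.6062 0.3665 0.0181] jaw 11.0 q7 -0.82 F [ 0.3  0.1 -0.2] w 0.0599 t 20.6
shift tx ty tz [ 0.0006 -0.0002  0.0002] turn [-0.06 -0.03 -0.  ] alt [179.9  -0.    0. ]
```

```bash
python3 -m creep '[{"wx":0,"wy":0,"wz":0,"tx":0,"ty":0,"tz":0,"claw":0.5},{"wx":0,"wy":0,"wz":0,"tx":0,"ty":0,"tz":0,"claw":0.5},{"wx":0,"wy":0,"wz":0,"tx":0,"ty":0,"tz":0,"claw":0.6},{"wx":0,"wy":0,"wz":0,"tx":0,"ty":0,"tz":0,"claw":0.6}]' 40;python3 -m creep '[{"wx":0,"wy":0,"wz":0,"tx":-0.03,"ty":0,"tz":0,"claw":0.6},{"wx":0,"wy":0,"wz":0,"tx":-0.07,"ty":0,"tz":0,"claw":0.6},{"wx":0,"wy":0,"wz":0,"tx":-0.11,"ty":0,"tz":0,"claw":0.6},{"wx":0,"wy":0,"wz":0,"tx":-0.13,"ty":0,"tz":0,"claw":0.6},{"wx":0,"wy":0,"wz":0,"tx":-0.13,"ty":0,"tz":0,"claw":0.6},{"wx":0,"wy":0,"wz":0,"tx":-0.13,"ty":0,"tz":0,"claw":0.6},{"wx":0,"wy":0,"wz":0,"tx":-0.13,"ty":0,"tz":0,"claw":0.6}]' ; python3 look.py D3; python3 -c "
from h import *
go(.5434,.084,.13,11.1)
im=cv2.imread('pics/D3.png');crop(im,200,220,440,380,3,'pics/D3c.png')"
```

```text
clock: 21.0
position: [0.6064, 0.3666, 0.0188]
tool_rot: [2.329, 1.57, 0.951]
force: [-1.5, -1.0, 5.7]
grip_width: 0.0455
clock: 21.7
position: [0.606, 0.3662, 0.1477]
tool_rot: [-1.542, 1.57, -2.921]
force: [0.2, -0.3, -1.4]
grip_width: 0.0455
[0.606  0.3662 0.1477] w 0.0455
pos [0.6059 0.3662 0.1476] jaw 11.0 q7 -0.76 F [-0.6 -0.5 -0.2] w 0.0456 t 21.75
shift tx ty tz [0. 0. 0.] turn [0.05 0.   0.05] alt [-1.8e+02 -1.0e-01  0.0e+00]
pos [0.6059 0.3662 0.1476] jaw 11.0 q7 -0.76 F [-0.6 -0.5 -0.2] w 0.0456 t 21.75
shift tx ty tz [ 0.0177 -0.1154  0.265 ] turn [-0.05  0.    0.05] alt [ 1.799e+02  1.000e-01 -0.000e+00]
```

View pics/D3c.png

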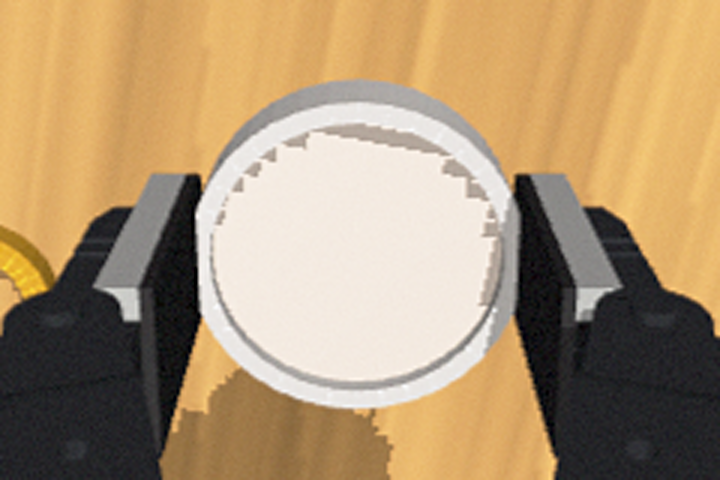

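```bash
python3 held.py D3 .1399 265.3 373 253.7 356; python3 -m creep '[{"wx":0,"wy":0,"wz":0,"tx":0,"ty":-0.02,"tz":0.045,"claw":0.6},{"wx":0,"wy":0,"wz":0,"tx":0,"ty":-0.04,"tz":0.09,"claw":0.6},{"wx":0,"wy":0,"wz":0,"tx":0,"ty":-0.06,"tz":0.135,"claw":0.6},{"wx":0,"wy":0,"wz":0,"tx":0,"ty":-0.08,"tz":0.18,"claw":0.6},{"wx":0,"wy":0,"wz":0,"tx":0.0,"ty":-0.098,"tz":0.225,"claw":0.6},{"wx":0,"wy":0,"wz":0,"tx":0.01,"ty":-0.1155,"tz":0.265,"claw":0.6},{"wx":0,"wy":0,"wz":0,"tx":0.02,"ty":-0.1155,"tz":0.265,"claw":0.6},{"wx":0,"wy":0,"wz":0,"tx":0.02,"ty":-0.1155,"tz":0.265,"claw":0.6}]' ; python3 -c "
from h import *
go(.5434,.084,.0645,11.1)"
```

```text
centre [0.6052 0.3645] res px [-2.3  2.3  0.2  0. ]
clock: 22.55
position: [0.5426, 0.0827, 0.1263]
tool_rot: [-1.588, 1.567, -2.967]
force: [-0.0, 0.1, -0.8]
grip_width: 0.0456
pos [0.5426 0.0827 0.1263] jaw 10.9 q7 -0.48 F [-0.   0.1 -0.8] w 0.0456 t 22.55
shift tx ty tz [ 0.0618  0.0013 -0.0011] turn [-0.16 -0.    0.19] alt [179.8   0.3   0. ]
```

```bash
python3 -m creep '[{"wx":0,"wy":0,"wz":0.2,"tx":0.003,"ty":0.001,"tz":-0.001,"claw":0.6},{"wx":0,"wy":0,"wz":0.2,"tx":0.006,"ty":0.001,"tz":-0.001,"claw":0.6},{"wx":0,"wy":0,"wz":0.2,"tx":0.012,"ty":0.001,"tz":-0.001,"claw":0.6},{"wx":0,"wy":0,"wz":0.2,"tx":0.018,"ty":0.001,"tz":-0.001,"claw":0.6},{"wx":0,"wy":0,"wz":0.2,"tx":0.025,"ty":0.001,"tz":-0.001,"claw":0.6},{"wx":0,"wy":0,"wz":0.2,"tx":0.030,"ty":0.001,"tz":-0.001,"claw":0.6}]'; python3 -c "
from h import *
go(.5434,.084,.0645,11.1)"
```

```text
clock: 23.15
position: [0.543, 0.084, 0.0955]
tool_rot: [-1.752, 1.57, -3.131]
force: [1.1, 0.2, -0.8]
grip_width: 0.0455
pos [0.543  0.084  0.0955] jaw 11.0 q7 -0.52 F [ 1.1  0.2 -0.8] w 0.0455 t 23.15
shift tx ty tz [0.031  0.0004 0.0001] turn [-0.14 -0.    0.02] alt [179.9   0.    0. ]
```

```bash
python3 -m creep '[{"wx":0,"wy":0,"wz":0,"tx":0.012,"ty":0,"tz":0,"claw":0.6},{"wx":0,"wy":0,"wz":0,"tx":0.022,"ty":0,"tz":0,"claw":0.6},{"wx":0,"wy":0,"wz":0,"tx":0.028,"ty":0,"tz":0,"claw":0.6},{"wx":0,"wy":0,"wz":0,"tx":0.030,"ty":0,"tz":0,"claw":0.6},{"wx":0,"wy":0,"wz":0,"tx":0.031,"ty":0,"tz":0,"claw":0.6},{"wx":0,"wy":0,"wz":0,"tx":0.0315,"ty":0,"tz":0,"claw":0.6}]';python3 -m creep '[{"wx":0,"wy":0,"wz":0,"tx":0.0005,"ty":0,"tz":0,"claw":0.5},{"wx":0,"wy":0,"wz":0,"tx":0.0005,"ty":0,"tz":0,"claw":0.3},{"wx":0,"wy":0,"wz":0,"tx":0.0005,"ty":0,"tz":0,"claw":0.3},{"wx":0,"wy":0,"wz":0,"tx":-0.05,"ty":0,"tz":0,"claw":0.3},{"wx":0,"wy":0,"wz":0,"tx":-0.10,"ty":0,"tz":0,"claw":0.3},{"wx":0,"wy":0,"wz":0,"tx":-0.14,"ty":0,"tz":0,"claw":0.3},{"wx":0,"wy":0,"wz":0,"tx":-0.14,"ty":0,"tz":0,"claw":0.3}]'; python3 look.py D4;  python3 -c "
from h import *
cv2.imwrite('pics/t5.png',bot.grab_frame('top'))
go(.5125,.2635,.05,11.1)"
```

```text
clock: 23.75
position: [0.5432, 0.0841, 0.0642]
tool_rot: [-2.709, 1.571, 2.195]
force: [0.7, 0.7, -0.3]
grip_width: 0.0458
clock: 24.45
position: [0.5452, 0.0846, 0.2093]
tool_rot: [1.519, 1.563, 0.139]
force: [-0.3, 0.6, -1.0]
grip_width: 0.0596
[0.5452 0.0846 0.2093] w 0.0596
pos [0.5443 0.0841 0.2067] jaw 10.9 q7 -0.41 F [ 0.3 -0.8 -0.6] w 0.0599 t 24.5
shift tx ty tz [0. 0. 0.] turn [-0.07  0.03 -0.26] alt [ 1.799e+02 -4.000e-01 -1.000e-01]
pos [0.5435 0.0838 0.205 ] jaw 10.9 q7 -0.41 F [ 0.2 -0.9 -0.2] w 0.0597 t 24.55
shift tx ty tz [ 0.1549  0.0034 -0.1824] turn [-0.17  0.03 -0.1 ] alt [179.8  -0.2  -0. ]
```

View pics/D4.png

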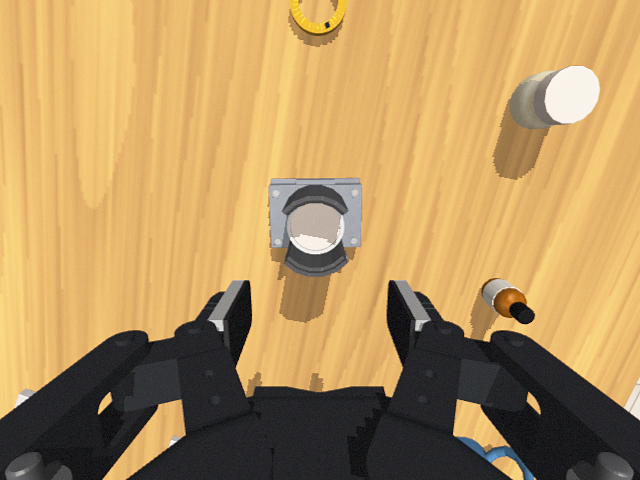

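View pics/t5.png

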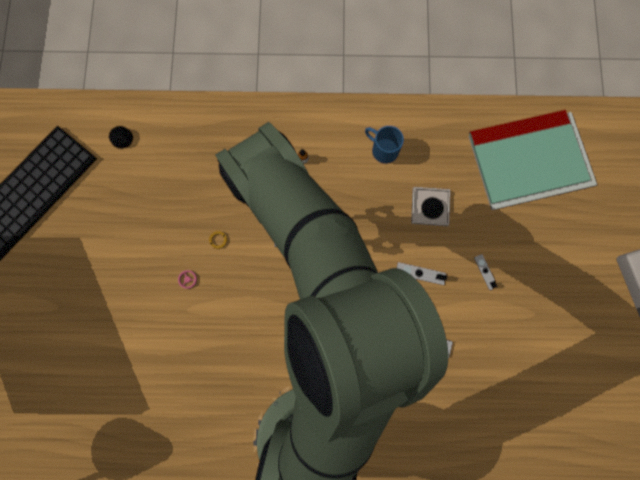

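```bash
python3 -m creep '[{"wx":0,"wy":0,"wz":-0.1,"tx":0,"ty":0,"tz":-0.045,"claw":0.3},{"wx":0,"wy":0,"wz":-0.1,"tx":0,"ty":0.002,"tz":-0.09,"claw":0.3},{"wx":0,"wy":0,"wz":-0.1,"tx":0.03,"ty":0.003,"tz":-0.135,"claw":0.3},{"wx":0,"wy":0,"wz":-0.1,"tx":0.07,"ty":0.003,"tz":-0.175,"claw":0.3},{"wx":0,"wy":0,"wz":-0.1,"tx":0.11,"ty":0.003,"tz":-0.182,"claw":0.3},{"wx":0,"wy":0,"wz":-0.1,"tx":0.145,"ty":0.003,"tz":-0.182,"claw":0.3},{"wx":0,"wy":0,"wz":-0.1,"tx":0.155,"ty":0.003,"tz":-0.182,"claw":0.3},{"wx":0,"wy":0,"wz":-0.1,"tx":0.155,"ty":0.003,"tz":-0.182,"claw":0.3}]'; python3 -m creep '[{"wx":0,"wy":0,"wz":0,"tx":0,"ty":0,"tz":0,"claw":0.3},{"wx":0,"wy":0,"wz":0,"tx":0,"ty":0,"tz":0,"claw":0.3}]'; python3 look.py R1;python3 -c "
from h import *
im=cv2.imread('pics/R1.png');crop(im,220,200,420,360,4,'pics/R1c.png')"
```

```text
clock: 25.35
position: [0.5114, 0.2624, 0.0485]
tool_rot: [-1.126, 1.567, -2.506]
force: [0.3, -0.3, 0.4]
grip_width: 0.0599
clock: 25.55
position: [0.5122, 0.2623, 0.05]
tool_rot: [-0.852, 1.569, -2.233]
force: [0.9, 0.3, 0.1]
grip_width: 0.0597
[0.5122 0.2623 0.05  ] w 0.0597
pos [0.5122 0.2624 0.05  ] jaw 10.9 q7 -0.88 F [ 0.4  0.  -0.4] w 0.0597 t 25.6
shift tx ty tz [0. 0. 0.] turn [-0.11  0.06  0.06] alt [ 1.799e+02  1.000e-01 -1.000e-01]
```

View pics/R1c.png

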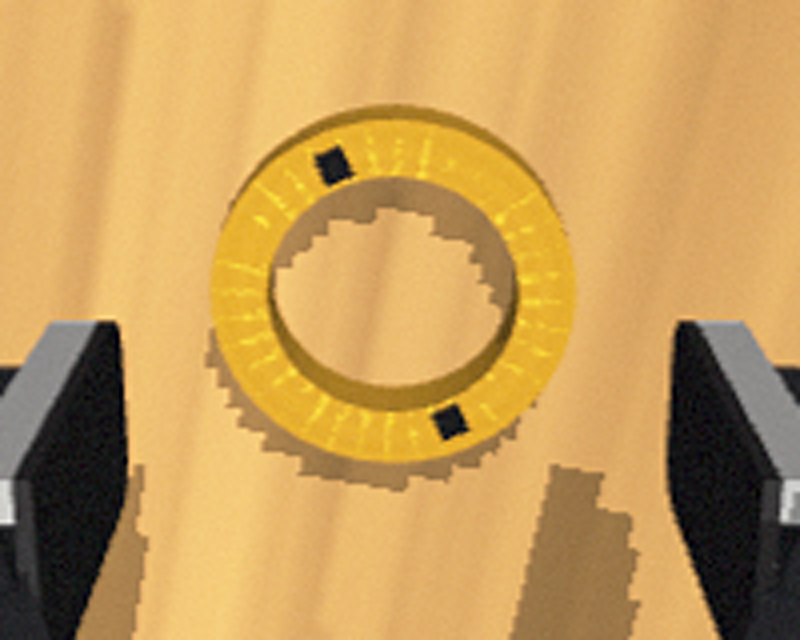

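```bash
python3 held.py R1 .008 272.7 364 229.5 316; python3 -c "
from h import *
c=w
go(.512,.264,.018,11.1)"
```

```text
centre [0.5107 0.2619] res px [-0.2  0.2  0.3 -0.4]
pos [0.5122 0.2624 0.05  ] jaw 10.9 q7 -0.88 F [ 0.4  0.  -0.4] w 0.0597 t 25.6
shift tx ty tz [ 0.032   0.0001 -0.0017] turn [-0.21  0.06  0.06] alt [ 1.798e+02  1.000e-01 -1.000e-01]
```

```bash
python3 -m creep '[{"wx":-0.2,"wy":0,"wz":0,"tx":0.013,"ty":-0.0005,"tz":-0.001,"claw":0.3},{"wx":-0.2,"wy":0,"wz":0,"tx":0.024,"ty":-0.0005,"tz":-0.001,"claw":0.3},{"wx":-0.2,"wy":0,"wz":0,"tx":0.030,"ty":-0.0005,"tz":-0.001,"claw":0.3},{"wx":-0.2,"wy":0,"wz":0,"tx":0.0322,"ty":-0.0005,"tz":-0.001,"claw":0.3},{"wx":-0.2,"wy":0,"wz":0,"tx":0.0322,"ty":-0.0005,"tz":-0.001,"claw":0.3},{"wx":-0.2,"wy":0,"wz":0,"tx":0.0322,"ty":-0.0005,"tz":-0.001,"claw":0.3}]';python3 -m creep '[{"wx":0,"wy":0,"wz":0,"tx":0,"ty":0,"tz":0,"claw":0.5},{"wx":0,"wy":0,"wz":0,"tx":0,"ty":0,"tz":0,"claw":0.5},{"wx":0,"wy":0,"wz":0,"tx":0,"ty":0,"tz":0,"claw":0.6},{"wx":0,"wy":0,"wz":0,"tx":0,"ty":0,"tz":0,"claw":0.6}]' 40;python3 -m creep '[{"wx":0,"wy":0,"wz":0,"tx":-0.03,"ty":0,"tz":0,"claw":0.6},{"wx":0,"wy":0,"wz":0,"tx":-0.07,"ty":0,"tz":0,"claw":0.6},{"wx":0,"wy":0,"wz":0,"tx":-0.11,"ty":0,"tz":0,"claw":0.6},{"wx":0,"wy":0,"wz":0,"tx":-0.13,"ty":0,"tz":0,"claw":0.6},{"wx":0,"wy":0,"wz":0,"tx":-0.13,"ty":0,"tz":0,"claw":0.6},{"wx":0,"wy":0,"wz":0,"tx":-0.13,"ty":0,"tz":0,"claw":0.6},{"wx":0,"wy":0,"wz":0,"tx":-0.13,"ty":0,"tz":0,"claw":0.6}]' ; python3 look.py R3; python3 -c "
from h import *
go(.5434,.084,.13,11.1)
im=cv2.imread('pics/R3.png');crop(im,200,220,440,380,3,'pics/R3c.png')"
```

```text
clock: 26.2
position: [0.5115, 0.2633, 0.0179]
tool_rot: [-0.822, 1.569, -2.2]
force: [0.4, -1.0, 0.0]
grip_width: 0.0598
clock: 26.6
position: [0.5117, 0.2634, 0.0187]
tool_rot: [-0.375, 1.57, -1.752]
force: [-3.3, -1.6, 11.3]
grip_width: 0.0459
clock: 27.3
position: [0.5113, 0.2633, 0.1478]
tool_rot: [-0.853, 1.569, -2.231]
force: [0.1, -0.3, -0.9]
grip_width: 0.0458
[0.5113 0.2633 0.1478] w 0.0458
pos [0.5113 0.2633 0.1477] jaw 11.1 q7 -0.79 F [-0.1  0.1 -0.5] w 0.0460 t 27.35
shift tx ty tz [0. 0. 0.] turn [0.09 0.08 0.11] alt [-1.799e+02 -2.000e-01  1.000e-01]
pos [0.5113 0.2633 0.1477] jaw 11.1 q7 -0.79 F [-0.1  0.1 -0.5] w 0.0460 t 27.35
shift tx ty tz [ 0.0179 -0.0029  0.1821] turn [-0.01  0.08  0.11] alt [ 1.8e+02  2.0e-01 -1.0e-01]
```

View pics/R3c.png

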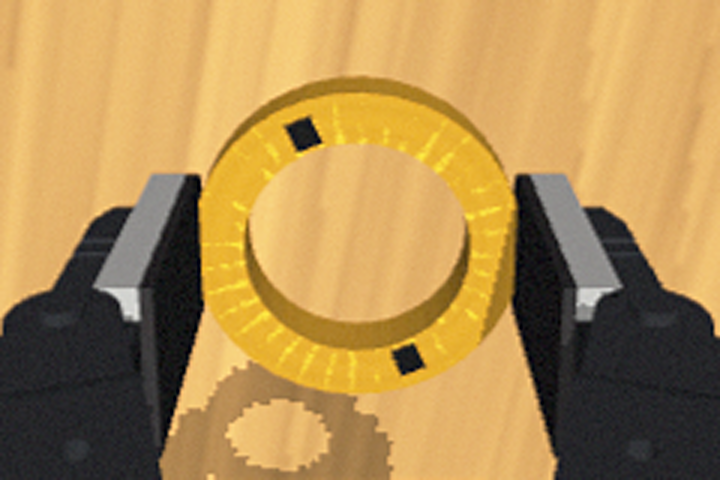

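```bash
python3 held.py R3 .1371 266 373 250.7 351; python3 -m creep '[{"wx":0,"wy":0,"wz":0,"tx":0,"ty":0,"tz":0.045,"claw":0.6},{"wx":0,"wy":0,"wz":0,"tx":0,"ty":0,"tz":0.09,"claw":0.6},{"wx":0,"wy":0,"wz":0,"tx":0,"ty":-0.001,"tz":0.13,"claw":0.6},{"wx":0,"wy":0,"wz":0,"tx":0,"ty":-0.003,"tz":0.165,"claw":0.6},{"wx":0,"wy":0,"wz":0,"tx":0.01,"ty":-0.003,"tz":0.182,"claw":0.6},{"wx":0,"wy":0,"wz":0,"tx":0.02,"ty":-0.003,"tz":0.182,"claw":0.6},{"wx":0,"wy":0,"wz":0,"tx":0.02,"ty":-0.003,"tz":0.182,"claw":0.6}]' ; python3 -c "
from h import *
go(.5434,.084,.0755,11.1)"
```

```text
centre [0.5107 0.262 ] res px [-1.6  1.6 -0.1  0.2]
clock: 28.05
position: [0.5423, 0.0847, 0.1261]
tool_rot: [-1.458, 1.566, -2.835]
force: [-0.3, 0.0, 0.0]
grip_width: 0.0453
pos [0.5423 0.0847 0.1261] jaw 11.1 q7 -0.50 F [-0.3  0.   0. ] w 0.0453 t 28.05
shift tx ty tz [0.0506 0.0012 0.0009] turn [0.02 0.03 0.26] alt [-180.    -0.4    0. ]
```

```bash
python3 -m creep '[{"wx":0,"wy":0,"wz":0.2,"tx":0.003,"ty":0.001,"tz":0.001,"claw":0.6},{"wx":0,"wy":0,"wz":0.2,"tx":0.006,"ty":0.001,"tz":0.001,"claw":0.6},{"wx":0,"wy":0,"wz":0.2,"tx":0.012,"ty":0.001,"tz":0.001,"claw":0.6},{"wx":0,"wy":0,"wz":0.2,"tx":0.018,"ty":0.001,"tz":0.001,"claw":0.6},{"wx":0,"wy":0,"wz":0.2,"tx":0.025,"ty":0.001,"tz":0.001,"claw":0.6},{"wx":0,"wy":0,"wz":0.2,"tx":0.030,"ty":0.001,"tz":0.001,"claw":0.6}]'; python3 -c "
from h import *
go(.5433,.0838,.075,11.1)"
```

```text
clock: 28.65
position: [0.5432, 0.0839, 0.0954]
tool_rot: [-1.23, 1.569, -2.606]
force: [-0.5, -1.3, 0.4]
grip_width: 0.0455
pos [0.5432 0.0839 0.0954] jaw 11.1 q7 -0.53 F [-0.5 -1.3  0.4] w 0.0455 t 28.65
shift tx ty tz [0.0204 0.0001 0.0001] turn [0.03 0.03 0.08] alt [-1.8e+02 -1.0e-01  0.0e+00]
```

```bash
python3 -m creep '[{"wx":0,"wy":0,"wz":0,"tx":0.01,"ty":0,"tz":0,"claw":0.6},{"wx":0,"wy":0,"wz":0,"tx":0.016,"ty":0,"tz":0,"claw":0.6},{"wx":0,"wy":0,"wz":0,"tx":0.019,"ty":0,"tz":0,"claw":0.6},{"wx":0,"wy":0,"wz":0,"tx":0.0205,"ty":0,"tz":0,"claw":0.6},{"wx":0,"wy":0,"wz":0,"tx":0.0205,"ty":0,"tz":0,"claw":0.6}]';python3 -m creep '[{"wx":0,"wy":0,"wz":0,"tx":0.0005,"ty":0,"tz":0,"claw":0.5},{"wx":0,"wy":0,"wz":0,"tx":0.0005,"ty":0,"tz":0,"claw":0.3},{"wx":0,"wy":0,"wz":0,"tx":0.0005,"ty":0,"tz":0,"claw":0.3},{"wx":0,"wy":0,"wz":0,"tx":-0.04,"ty":0,"tz":0,"claw":0.3},{"wx":0,"wy":0,"wz":0,"tx":-0.09,"ty":0,"tz":0,"claw":0.3},{"wx":0,"wy":0,"wz":0,"tx":-0.13,"ty":0,"tz":0,"claw":0.3},{"wx":0,"wy":0,"wz":0,"tx":-0.13,"ty":0,"tz":0,"claw":0.3},{"wx":0,"wy":0,"wz":0,"tx":-0.13,"ty":0,"tz":0,"claw":0.3}]'; python3 look.py R4;  python3 -c "
from h import *
im=cv2.imread('pics/R4.png'); crop(im,250,160,390,290,5,'pics/R4c.png')
go(.414,-.3317,.21,-15)"
```

```text
clock: 29.15
position: [0.5431, 0.0839, 0.0749]
tool_rot: [-1.19, 1.569, -2.567]
force: [0.4, -0.1, -0.3]
grip_width: 0.046
clock: 29.95
position: [0.5437, 0.0838, 0.2057]
tool_rot: [0.227, 1.57, -1.15]
force: [-0.9, -0.4, -1.0]
grip_width: 0.06
[0.5437 0.0838 0.2057] w 0.0600
pos [0.5432 0.0837 0.2047] jaw 11.1 q7 -0.42 F [ 0.  -0.2 -0. ] w 0.0597 t 30.0
shift tx ty tz [0. 0. 0.] turn [0.11 0.05 0.09] alt [-1.799e+02 -1.000e-01  1.000e-01]
pos [0.5432 0.0837 0.2047] jaw 11.1 q7 -0.42 F [ 0.  -0.2 -0. ] w 0.0597 t 30.0
shift tx ty tz [-0.0046 -0.2068  0.3828] turn [26.11  0.07  0.07] alt [-1.539e+02 -1.000e-01  1.000e-01]
```

View pics/R4c.png

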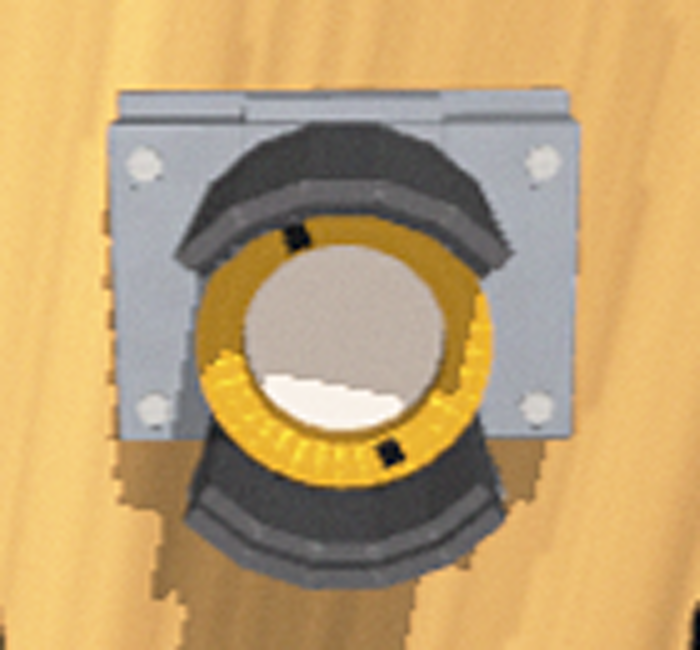

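```bash
python3 held.py R4 .064 289.2 348.8 202.6 257.6; python3 -m creep '[{"wx":8,"wy":0,"wz":0,"tx":0,"ty":-0.02,"tz":0.04,"claw":0.2},{"wx":16,"wy":0,"wz":0,"tx":0,"ty":-0.05,"tz":0.09,"claw":0.2},{"wx":25,"wy":0,"wz":0,"tx":0,"ty":-0.08,"tz":0.13,"claw":0.2},{"wx":25,"wy":0,"wz":0,"tx":0.0,"ty":-0.10,"tz":0.18,"claw":0.2},{"wx":25,"wy":0,"wz":0,"tx":0.0,"ty":-0.13,"tz":0.23,"claw":0.2},{"wx":25,"wy":0,"wz":0,"tx":0.02,"ty":-0.15,"tz":0.28,"claw":0.2},{"wx":25,"wy":0,"wz":0,"tx":0.04,"ty":-0.18,"tz":0.33,"claw":0.2},{"wx":25,"wy":0,"wz":0,"tx":0.06,"ty":-0.207,"tz":0.38,"claw":0.2}]'; python3 -m creep '[{"wx":0,"wy":0,"wz":0,"tx":0,"ty":0,"tz":0,"claw":0.2},{"wx":0,"wy":0,"wz":0,"tx":0,"ty":0,"tz":0,"claw":0.2}]'; python3 look.py S1
```

```text
centre [0.5431 0.081 ] res px [ 0.  -0.  -1.2  1.4]
clock: 30.8
position: [0.4255, -0.2871, 0.1593]
tool_rot: [-1.122, 1.568, -2.935]
force: [2.1, -0.7, 0.4]
grip_width: 0.0682
clock: 31.0
position: [0.4244, -0.2875, 0.1577]
tool_rot: [-1.582, 1.566, 2.886]
force: [0.6, 0.8, 0.1]
grip_width: 0.0684
[ 0.4244 -0.2875  0.1577] w 0.0684
pos [ 0.4253 -0.2864  0.1584] jaw -13.9 q7 -0.07 F [0.2 0.4 0.2] w 0.0682 t 31.05
shift tx ty tz [0. 0. 0.] turn [-24.88  -0.05   0.22] alt [1.551e+02 3.000e-01 1.000e-01]
```

View pics/S1.png

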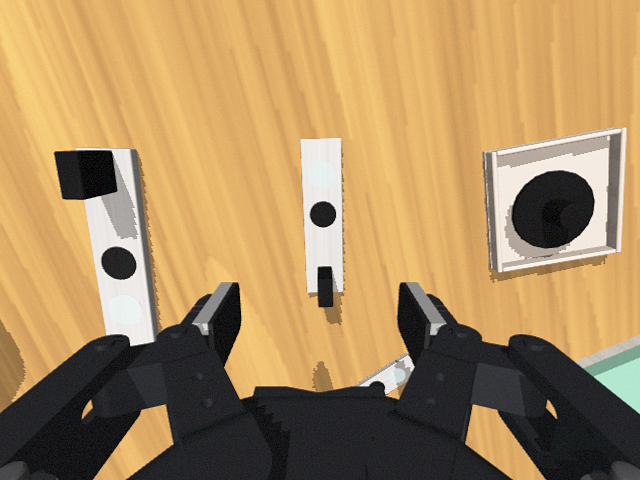

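```bash
python3 -c "
from h import *
im=cv2.imread('pics/S1.png'); crop(im,280,120,370,320,3,'pics/S1c.png')"
```

```text
(no output)
```

View pics/S1c.png

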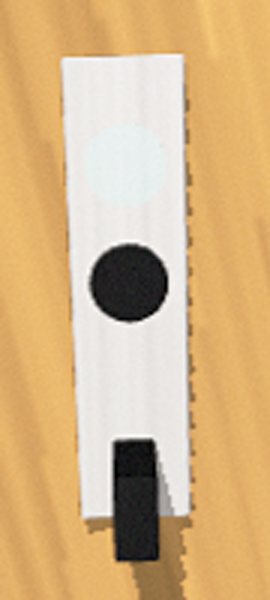

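```bash
python3 -c "
from h import *
import json;c={k:np.array(v) for k,v in json.load(open('S1.json')).items()}
f=lambda u,v,z:w('wrist',280+u/3,120+v/3,z,c)
a,b,d,e=f(62,58,.008),f(184,55,.008),f(82,518,.008),f(188,516,.008)
m,n=(a+b)/2,(d+e)/2; u=(m-n);print(m,n,np.linalg.norm(u),'width',np.linalg.norm(b-a),'jaw',np.degrees(np.arctan2(u[1],u[0]))-90)
u/=np.linalg.norm(u);print('tab',n+.013*u, m-.117*u, f(135,519,.038), f(134,440,.008)-.012*u)
"
```

```text
[ 0.44086462 -0.22094994  0.008     ] [ 0.41308522 -0.34707065  0.008     ] 0.12914382829697674 width 0.03148832921138366 jaw -12.421651985194174
tab [ 0.41588157 -0.33437497  0.008     ] [ 0.41569741 -0.3352111   0.008     ] [ 0.41592017 -0.33409497  0.038     ] [ 0.41592577 -0.33555288  0.008     ]
```

```bash
python3 -c "
from h import *
go(.4163,-.3335,.10,-12.4)
"
```

```text
pos [ 0.4253 -0.2864  0.1584] jaw -13.9 q7 -0.07 F [0.2 0.4 0.2] w 0.0682 t 31.05
shift tx ty tz [0.0584 0.0028 0.0479] turn [-1.48 -0.    0.22] alt [178.5   0.3   0. ]
```

```bash
python3 -m creep '[{"wx":-1.5,"wy":0,"wz":0.2,"tx":0.01,"ty":0.003,"tz":0.03,"claw":0.4},{"wx":-1.5,"wy":0,"wz":0.2,"tx":0.03,"ty":0.003,"tz":0.048,"claw":0.4},{"wx":-1.5,"wy":0,"wz":0.2,"tx":0.06,"ty":0.003,"tz":0.048,"claw":0.5},{"wx":-1.5,"wy":0,"wz":0.2,"tx":0.065,"ty":0.003,"tz":0.048,"claw":0.5},{"wx":-1.5,"wy":0,"wz":0.2,"tx":0.065,"ty":0.003,"tz":0.048,"claw":0.5},{"wx":-1.5,"wy":0,"wz":0.2,"tx":0.065,"ty":0.003,"tz":0.048,"claw":0.5}]'; python3 look.py S2; python3 -c "
from h import *
go(.4163,-.3335,.032,-12.4)
"
```

```text
clock: 31.65
position: [0.4175, -0.3329, 0.0946]
tool_rot: [1.422, 1.57, -0.363]
force: [-0.1, -0.3, 0.3]
grip_width: 0.0426
[ 0.4175 -0.3329  0.0946] w 0.0426
pos [ 0.4174 -0.3332  0.0947] jaw -12.3 q7 -0.02 F [-0.1 -0.1  1.6] w 0.0429 t 31.7
shift tx ty tz [0. 0. 0.] turn [-23.31   0.04  -0.06] alt [ 1.567e+02 -1.000e-01 -1.000e-01]
pos [ 0.4174 -0.3332  0.0947] jaw -12.3 q7 -0.02 F [-0.1 -0.1  1.6] w 0.0429 t 31.7
shift tx ty tz [ 0.0627 -0.0011  0.0005] turn [ 0.09  0.03 -0.06] alt [-1.799e+02  1.000e-01  0.000e+00]
```

View pics/S2.png

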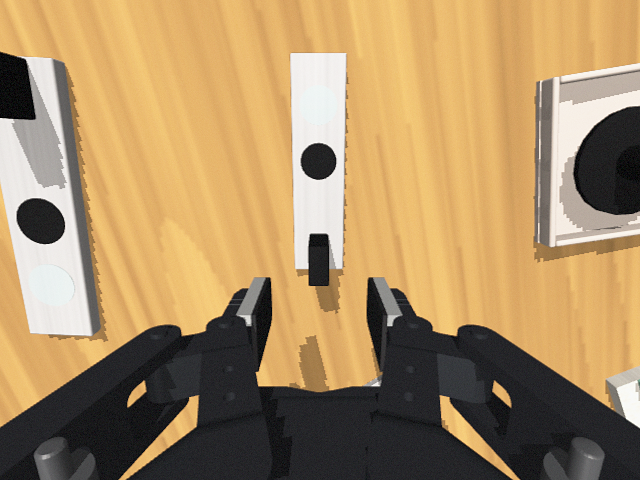

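```bash
python3 -m creep '[{"wx":0,"wy":0,"wz":0,"tx":0.02,"ty":-0.0005,"tz":0,"claw":0.5},{"wx":0,"wy":0,"wz":0,"tx":0.04,"ty":-0.0005,"tz":0,"claw":0.5},{"wx":0,"wy":0,"wz":0,"tx":0.055,"ty":-0.0005,"tz":0,"claw":0.5},{"wx":0,"wy":0,"wz":0,"tx":0.0625,"ty":-0.0005,"tz":0,"claw":0.5},{"wx":0,"wy":0,"wz":0,"tx":0.0625,"ty":-0.0005,"tz":0,"claw":0.6},{"wx":0,"wy":0,"wz":0,"tx":0.0625,"ty":-0.0005,"tz":0,"claw":0.7}]'; python3 look.py S3
```

```text
clock: 32.3
position: [0.4174, -0.3333, 0.0328]
tool_rot: [1.202, 1.569, -0.584]
force: [0.1, -1.0, 0.2]
grip_width: 0.0256
[ 0.4174 -0.3333  0.0328] w 0.0256
pos [ 0.4174 -0.3334  0.033 ] jaw -12.3 q7 -0.08 F [ 0.3 -0.1  1.2] w 0.0254 t 32.35
shift tx ty tz [0. 0. 0.] turn [-23.31   0.07  -0.1 ] alt [ 1.567e+02 -1.000e-01 -1.000e-01]
```

View pics/S3.png

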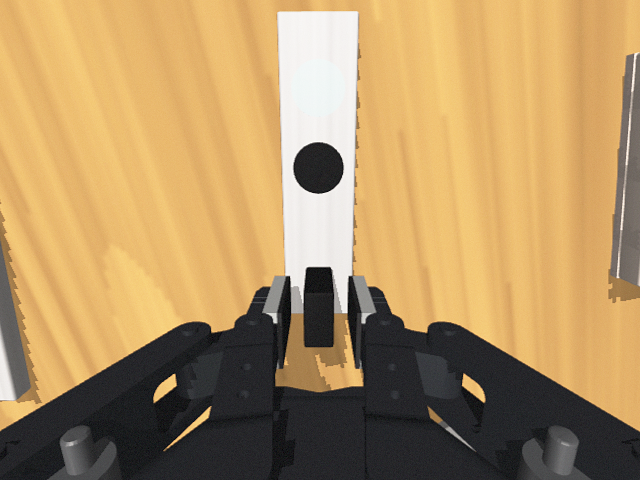

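```bash
python3 -m creep '[{"wx":0,"wy":0,"wz":0,"tx":0,"ty":0,"tz":0,"claw":1},{"wx":0,"wy":0,"wz":0,"tx":0,"ty":0,"tz":0,"claw":1},{"wx":0,"wy":0,"wz":0,"tx":0,"ty":0,"tz":0,"claw":1},{"wx":0,"wy":0,"wz":0,"tx":0,"ty":0,"tz":0,"claw":1}]' 90;python3 -m creep '[{"wx":0,"wy":0,"wz":0,"tx":-0.005,"ty":0,"tz":0,"claw":1},{"wx":0,"wy":0,"wz":0,"tx":-0.015,"ty":0,"tz":0,"claw":1},{"wx":0,"wy":0,"wz":0,"tx":-0.03,"ty":0,"tz":0,"claw":1},{"wx":0,"wy":0,"wz":0,"tx":-0.045,"ty":0,"tz":0,"claw":1},{"wx":0,"wy":0,"wz":0,"tx":-0.05,"ty":0,"tz":0,"claw":1},{"wx":0,"wy":0,"wz":0,"tx":-0.05,"ty":0,"tz":0,"claw":1},{"wx":0,"wy":0,"wz":0,"tx":-0.05,"ty":0,"tz":0,"claw":1}]'; python3 look.py S4; python3 -c "
from h import *
im=bot.grab_frame('scene'); cv2.imwrite('pics/s4.png',im); crop(im,270,130,410,230,5,'pics/s4c.png')"
```

```text
clock: 32.75
position: [0.4177, -0.3337, 0.0338]
tool_rot: [1.105, 1.568, -0.681]
force: [-2.1, 0.6, 9.3]
grip_width: 0.0102
clock: 33.45
position: [0.4174, -0.3336, 0.0838]
tool_rot: [1.08, 1.568, -0.706]
force: [0.9, -0.5, -1.8]
grip_width: 0.0098
[ 0.4174 -0.3336  0.0838] w 0.0098
pos [ 0.4173 -0.3335  0.0835] jaw -12.3 q7 -0.03 F [ 0.4  0.6 -0.6] w 0.0098 t 33.5
shift tx ty tz [0. 0. 0.] turn [-23.32   0.1   -0.12] alt [ 1.567e+02 -2.000e-01 -1.000e-01]
```

View pics/S4.png

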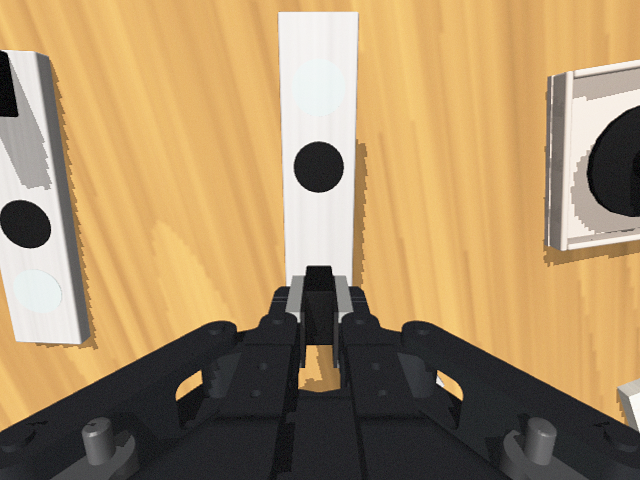

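View pics/s4c.png

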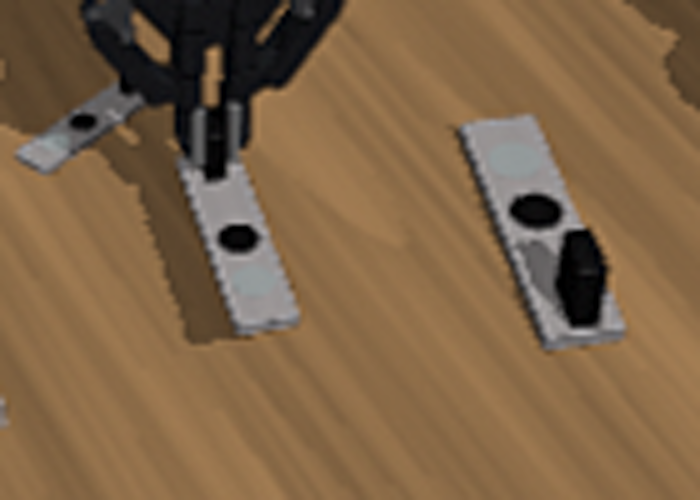

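```bash
cat > sl.py <<'E'
from h import *
import sys,json
# n, top z, tip corners, near corners -> slider centreline in tool frame (camera terms)
n=sys.argv[1]; z=float(sys.argv[2]); P=[float(a) for a in sys.argv[3:]]
c={k:np.array(v) for k,v in json.load(open(n+'.json')).items()}
q=[w('wrist',P[i],P[i+1],z,c) for i in range(0,8,2)]
tip=(q[0]+q[1])/2; near=(q[2]+q[3])/2; u=tip-near
print("tip",tip.round(4),"near",near.round(4),"width",np.linalg.norm(q[0]-q[1]).round(4),np.linalg.norm(q[2]-q[3]).round(4),"yaw",np.degrees(np.arctan2(u[1],u[0])).round(2)-90)
E
python3 sl.py S4 .058 278.5 12.5 358.5 12 286 270 354 270; python3 -c "
from h import *
im=cv2.imread('pics/S4.png'); crop(im,260,0,380,290,2,'pics/S4c.png'); go(.575,-.081,.10,11.1)"
```

```text
tip [ 0.441  -0.2214  0.058 ] near [ 0.4188 -0.3257  0.058 ] width 0.031 0.032 yaw -12.030000000000001
pos [ 0.4173 -0.3334  0.0834] jaw -12.3 q7 -0.03 F [-0.1 -0.1 -1.5] w 0.0100 t 33.55
shift tx ty tz [-0.0167  0.1003 -0.2802] turn [-23.42   0.09  -0.11] alt [ 1.566e+02 -2.000e-01 -1.000e-01]
```

View pics/S4c.png

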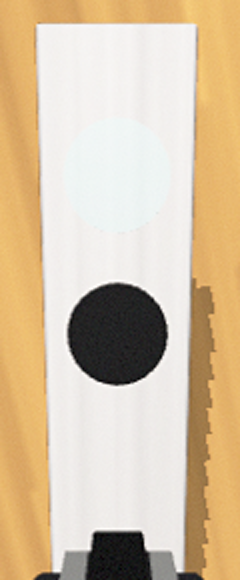

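```bash
python3 -m creep '[{"wx":-4,"wy":0,"wz":0,"tx":-0.01,"ty":0.01,"tz":-0.03,"claw":1},{"wx":-8,"wy":0,"wz":0,"tx":-0.015,"ty":0.03,"tz":-0.07,"claw":1},{"wx":-12,"wy":0,"wz":0,"tx":-0.015,"ty":0.045,"tz":-0.11,"claw":1},{"wx":-16,"wy":0,"wz":0,"tx":-0.015,"ty":0.06,"tz":-0.15,"claw":1},{"wx":-20,"wy":0,"wz":0,"tx":-0.015,"ty":0.075,"tz":-0.19,"claw":1},{"wx":-23.4,"wy":0,"wz":0,"tx":-0.015,"ty":0.09,"tz":-0.23,"claw":1},{"wx":-23.4,"wy":0,"wz":0,"tx":-0.015,"ty":0.1003,"tz":-0.265,"claw":1},{"wx":-23.4,"wy":0,"wz":0,"tx":-0.015,"ty":0.1003,"tz":-0.265,"claw":1}]';python3 -m creep '[{"wx":0,"wy":0,"wz":0,"tx":0,"ty":0,"tz":0,"claw":1},{"wx":0,"wy":0,"wz":0,"tx":0,"ty":0,"tz":0,"claw":1}]'; python3 look.py S5;python3 -c "
from h import *
go(.5762,-.0837,.0423,11.1)"
```

```text
clock: 34.35
position: [0.5736, -0.09, 0.0979]
tool_rot: [1.871, 1.567, 0.5]
force: [-0.0, -1.2, -0.9]
grip_width: 0.0097
clock: 34.55
position: [0.5733, -0.0901, 0.0975]
tool_rot: [2.082, 1.568, 0.711]
force: [-0.4, -0.8, -0.8]
grip_width: 0.01
[ 0.5733 -0.0901  0.0975] w 0.0100
pos [ 0.5732 -0.0907  0.0976] jaw 11.4 q7 -0.16 F [-0.3 -0.2 -1.2] w 0.0101 t 34.6
shift tx ty tz [0. 0. 0.] turn [ 0.41 -0.06 -0.14] alt [-1.796e+02  2.000e-01 -1.000e-01]
pos [ 0.5732 -0.0907  0.0976] jaw 11.4 q7 -0.16 F [-0.3 -0.2 -1.2] w 0.0101 t 34.6
shift tx ty tz [ 0.0553  0.0042 -0.0062] turn [ 0.31 -0.06 -0.14] alt [-1.797e+02  2.000e-01 -1.000e-01]
```

View pics/S5.png

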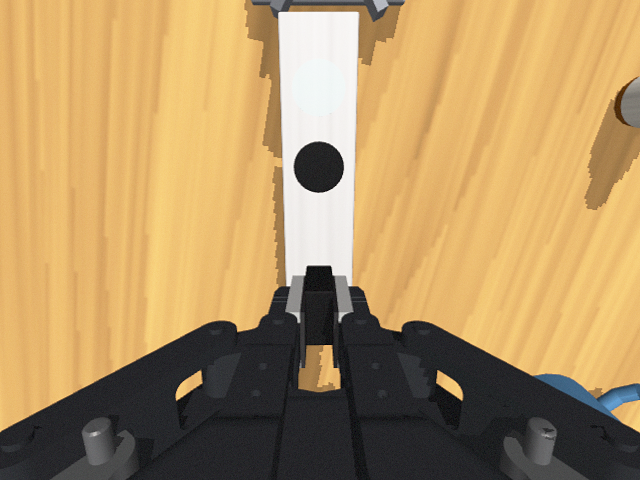

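```bash
python3 -m creep '[{"wx":0.3,"wy":0,"wz":-0.1,"tx":0.01,"ty":0.0042,"tz":0,"claw":1},{"wx":0.3,"wy":0,"wz":-0.1,"tx":0.025,"ty":0.0042,"tz":0,"claw":1},{"wx":0.3,"wy":0,"wz":-0.1,"tx":0.04,"ty":0.0042,"tz":0,"claw":1},{"wx":0.3,"wy":0,"wz":-0.1,"tx":0.05,"ty":0.0042,"tz":0,"claw":1},{"wx":0.3,"wy":0,"wz":-0.1,"tx":0.055,"ty":0.0042,"tz":0,"claw":1},{"wx":0.3,"wy":0,"wz":-0.1,"tx":0.055,"ty":0.0042,"tz":0,"claw":1},{"wx":0.3,"wy":0,"wz":-0.1,"tx":0.055,"ty":0.0042,"tz":0,"claw":1}]'; python3 look.py S6;python3 -c "
from h import *
cv2.imwrite('pics/s6.png',bot.grab_frame('scene'))
go(.5762,-.0837,.0423,11.1)
go(.5435+.0866*.1925,.0827-.0866*.981,.0423,11.1)"
```

```text
clock: 35.3
position: [0.5776, -0.0897, 0.0428]
tool_rot: [2.383, 1.569, 1.006]
force: [0.7, 0.2, -1.3]
grip_width: 0.0103
[ 0.5776 -0.0897  0.0428] w 0.0103
pos [ 0.5777 -0.0898  0.043 ] jaw 11.1 q7 -0.21 F [ 0.   0.7 -1.1] w 0.0100 t 35.35
shift tx ty tz [0. 0. 0.] turn [ 0.11 -0.04 -0.07] alt [-1.799e+02  1.000e-01 -1.000e-01]
pos [ 0.5777 -0.0898  0.0431] jaw 11.1 q7 -0.21 F [ 0.8  0.5 -0.9] w 0.0101 t 35.4
shift tx ty tz [ 0.0008 -0.0003 -0.0063] turn [ 0.   -0.04 -0.08] alt [-1.8e+02  1.0e-01 -1.0e-01]
pos [ 0.5777 -0.0898  0.0431] jaw 11.1 q7 -0.21 F [ 0.8  0.5 -0.9] w 0.0101 t 35.4
shift tx ty tz [ 0.0009 -0.0004 -0.0893] turn [ 0.   -0.04 -0.08] alt [-1.8e+02  1.0e-01 -1.0e-01]
```

View pics/S6.png

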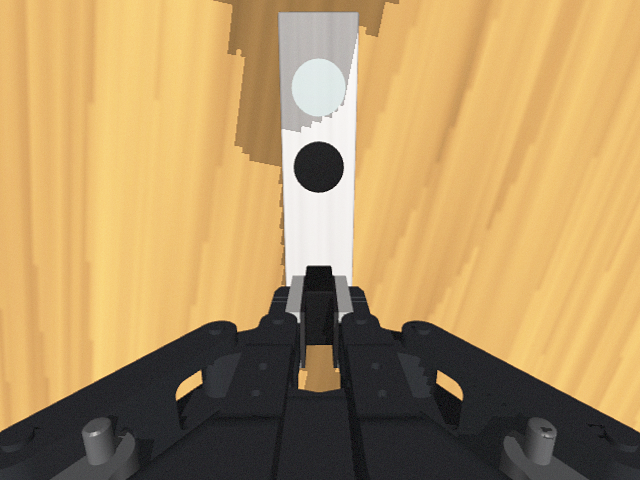

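View pics/s6.png

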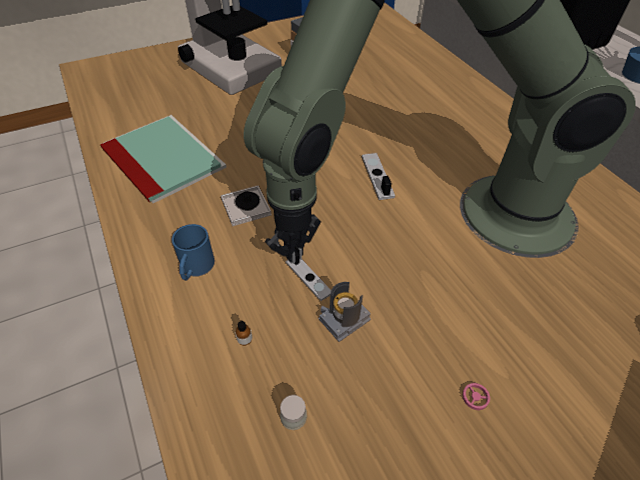

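```bash
python3 -m creep '[{"wx":0,"wy":0,"wz":0,"tx":0.0015,"ty":-0.0004,"tz":-0.003,"claw":1},{"wx":0,"wy":0,"wz":0,"tx":0.0015,"ty":-0.0004,"tz":-0.010,"claw":1},{"wx":0,"wy":0,"wz":0,"tx":0.0015,"ty":-0.0004,"tz":-0.018,"claw":1},{"wx":0,"wy":0,"wz":0,"tx":0.0015,"ty":-0.0004,"tz":-0.025,"claw":1},{"wx":0,"wy":0,"wz":0,"tx":0.0015,"ty":-0.0004,"tz":-0.032,"claw":1},{"wx":0,"wy":0,"wz":0,"tx":0.0015,"ty":-0.0004,"tz":-0.038,"claw":1},{"wx":0,"wy":0,"wz":0,"tx":0.0015,"ty":-0.0004,"tz":-0.045,"claw":1}]'; python3 look.py S7;python3 -c "
from h import *
go(.5435+.0866*.1925,.0827-.0866*.981,.0416,11.1)"
```

```text
clock: 36.1
position: [0.5685, -0.0452, 0.0416]
tool_rot: [2.008, 1.569, 0.631]
force: [0.1, -0.0, -2.2]
grip_width: 0.0104
[ 0.5685 -0.0452  0.0416] w 0.0104
pos [ 0.5684 -0.0438  0.0417] jaw 11.2 q7 -0.30 F [-0.   2.5 -0.8] w 0.0100 t 36.15
shift tx ty tz [0. 0. 0.] turn [ 0.17 -0.08 -0.09] alt [-1.798e+02  1.000e-01 -1.000e-01]
pos [ 0.5684 -0.0438  0.0417] jaw 11.2 q7 -0.30 F [-0.   2.5 -0.8] w 0.0100 t 36.15
shift tx ty tz [ 0.0002 -0.0001 -0.0424] turn [ 0.07 -0.08 -0.09] alt [-1.799e+02  1.000e-01 -1.000e-01]
```

View pics/S7.png

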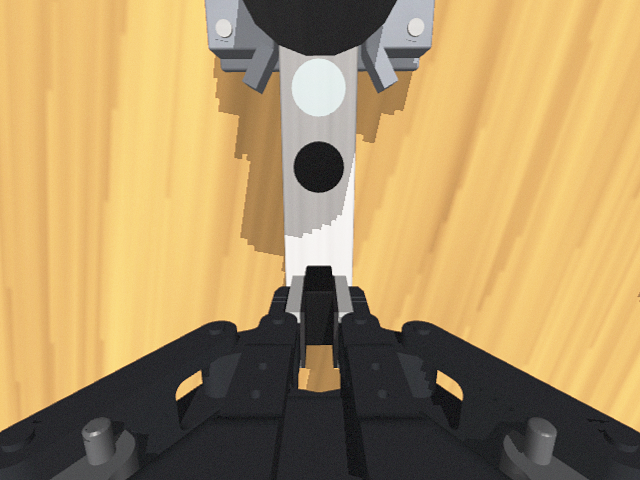

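```bash
python3 -m creep '[{"wx":0,"wy":0,"wz":0,"tx":0,"ty":0,"tz":-0.006,"claw":1},{"wx":0,"wy":0,"wz":0,"tx":0,"ty":0,"tz":-0.012,"claw":1},{"wx":0,"wy":0,"wz":0,"tx":0,"ty":0,"tz":-0.018,"claw":1},{"wx":0,"wy":0,"wz":0,"tx":0,"ty":0,"tz":-0.024,"claw":1},{"wx":0,"wy":0,"wz":0,"tx":0,"ty":0,"tz":-0.030,"claw":1},{"wx":0,"wy":0,"wz":0,"tx":0,"ty":0,"tz":-0.035,"claw":1},{"wx":0,"wy":0,"wz":0,"tx":0,"ty":0,"tz":-0.038,"claw":1}]';python3 -m creep '[{"wx":0,"wy":0,"wz":0,"tx":0,"ty":0,"tz":-0.001,"claw":1},{"wx":0,"wy":0,"wz":0,"tx":0,"ty":0,"tz":-0.002,"claw":1},{"wx":0,"wy":0,"wz":0,"tx":0,"ty":0,"tz":-0.003,"claw":1},{"wx":0,"wy":0,"wz":0,"tx":0,"ty":0,"tz":-0.003,"claw":1}]'; python3 look.py S8;python3 -c "
from h import *
go(.5435+.0866*.1925,.0827-.0866*.981,.0416,11.1)"
```

```text
clock: 36.85
position: [0.561, -0.0059, 0.0418]
tool_rot: [2.297, 1.569, 0.921]
force: [-0.1, 1.0, -0.6]
grip_width: 0.0097
clock: 37.25
position: [0.5606, -0.004, 0.0419]
tool_rot: [1.785, 1.569, 0.409]
force: [0.8, -5.2, 0.3]
grip_width: 0.01
[ 0.5606 -0.004   0.0419] w 0.0100
pos [ 0.5605 -0.004   0.0418] jaw 11.1 q7 -0.37 F [ 1.1 -5.5  0.1] w 0.0097 t 37.3
shift tx ty tz [0. 0. 0.] turn [ 0.15 -0.03 -0.09] alt [-1.799e+02  1.000e-01 -0.000e+00]
pos [ 0.5605 -0.004   0.0418] jaw 11.1 q7 -0.37 F [ 1.1 -5.5  0.1] w 0.0097 t 37.3
shift tx ty tz [ 0.0002 -0.     -0.0018] turn [ 0.05 -0.03 -0.09] alt [-1.8e+02  1.0e-01 -0.0e+00]
```

View pics/S8.png

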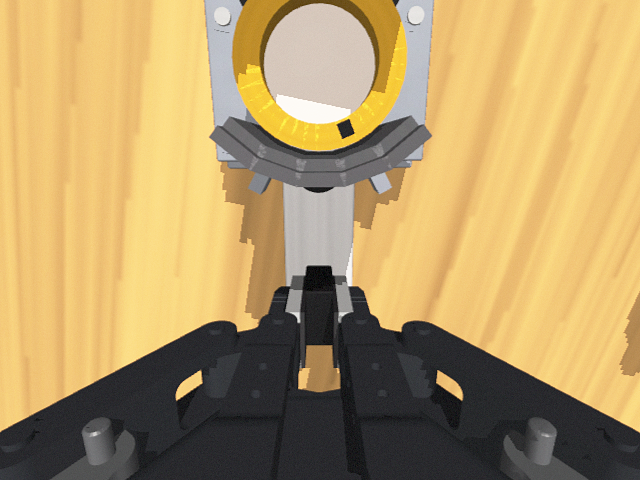

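```bash
python3 -m creep '[{"wx":0,"wy":0,"wz":0,"tx":0,"ty":0,"tz":-0.002,"claw":1},{"wx":0,"wy":0,"wz":0,"tx":0,"ty":0,"tz":-0.003,"claw":1},{"wx":0,"wy":0,"wz":0,"tx":0,"ty":0,"tz":-0.003,"claw":1}]'
```

```text
clock: 37.6
position: [0.5604, -0.0039, 0.042]
tool_rot: [0.448, 1.568, -0.93]
force: [3.1, -14.4, 3.0]
grip_width: 0.0099
```

```bash
python3 -m creep '[{"wx":0,"wy":0,"wz":0,"tx":0.001,"ty":0,"tz":0,"claw":1},{"wx":0,"wy":0,"wz":0,"tx":0.0015,"ty":0,"tz":0,"claw":1},{"wx":0,"wy":0,"wz":0,"tx":0.0015,"ty":0,"tz":0,"claw":0.85},{"wx":0,"wy":0,"wz":0,"tx":0.0015,"ty":0,"tz":0,"claw":0.7},{"wx":0,"wy":0,"wz":0,"tx":0.0015,"ty":0,"tz":0,"claw":0.6},{"wx":0,"wy":0,"wz":0,"tx":0.0015,"ty":0,"tz":0,"claw":0.6}]'; python3 look.py S9
```

```text
clock: 38.2
position: [0.5605, -0.0037, 0.0406]
tool_rot: [0.519, 1.568, -0.859]
force: [0.2, 0.7, -0.5]
grip_width: 0.0337
[ 0.5605 -0.0037  0.0406] w 0.0337
pos [ 0.5605 -0.0037  0.0406] jaw 11.0 q7 -0.38 F [-0.3 -0.   0.1] w 0.0345 t 38.25
shift tx ty tz [0. 0. 0.] turn [ 0.03  0.15 -0.09] alt [-1.8e+02  1.0e-01  2.0e-01]
```

View pics/S9.png

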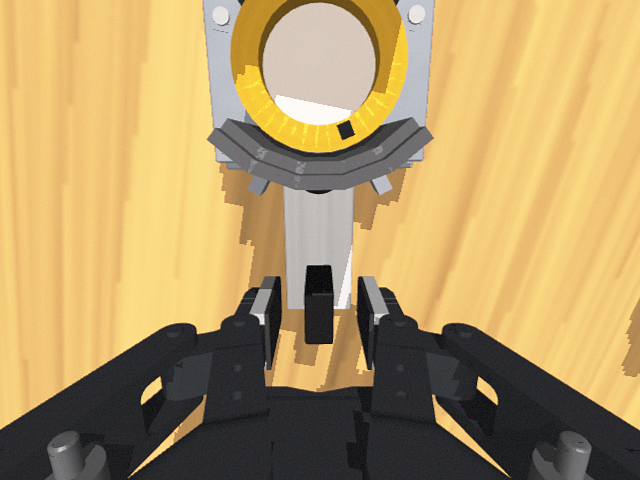

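```bash
python3 -m creep '[{"wx":0,"wy":0,"wz":0,"tx":-0.02,"ty":0,"tz":0,"claw":0.6},{"wx":0,"wy":0,"wz":0,"tx":-0.05,"ty":0,"tz":0,"claw":0.5},{"wx":0,"wy":0,"wz":0,"tx":-0.10,"ty":0,"tz":0,"claw":0.4},{"wx":0,"wy":0,"wz":0,"tx":-0.15,"ty":0,"tz":0,"claw":0.3},{"wx":0,"wy":0,"wz":0,"tx":-0.18,"ty":0,"tz":0,"claw":0.3},{"wx":0,"wy":0,"wz":0,"tx":-0.18,"ty":0,"tz":0,"claw":0.3},{"wx":0,"wy":0,"wz":0,"tx":-0.18,"ty":0,"tz":0,"claw":0.3}]'; python3 look.py S10; python3 -c "
from h import *
im=cv2.imread('pics/S10.png'); crop(im,250,100,400,320,3.5,'pics/S10c.png')
im=bot.grab_frame('scene'); cv2.imwrite('pics/s10.png',im); crop(im,260,230,400,350,5,'pics/s10c.png')"
```

```text
clock: 38.95
position: [0.5601, -0.0035, 0.2209]
tool_rot: [0.618, 1.567, -0.76]
force: [-0.6, 1.6, 0.1]
grip_width: 0.0596
[ 0.5601 -0.0035  0.2209] w 0.0596
pos [ 0.5598 -0.0034  0.2201] jaw 11.0 q7 -0.22 F [ 0.1 -0.8 -0.6] w 0.0598 t 39.0
shift tx ty tz [0. 0. 0.] turn [ 0.02  0.16 -0.05] alt [-1.8e+02  1.0e-01  3.0e-01]
```

View pics/S10.png

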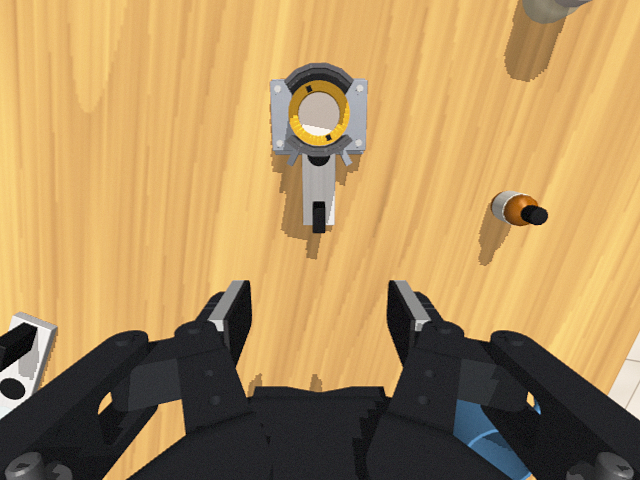

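View pics/S10c.png

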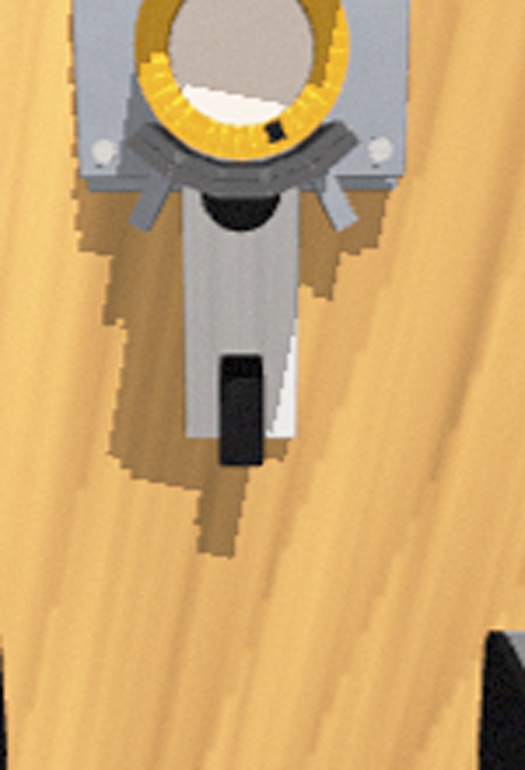

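View pics/s10c.png

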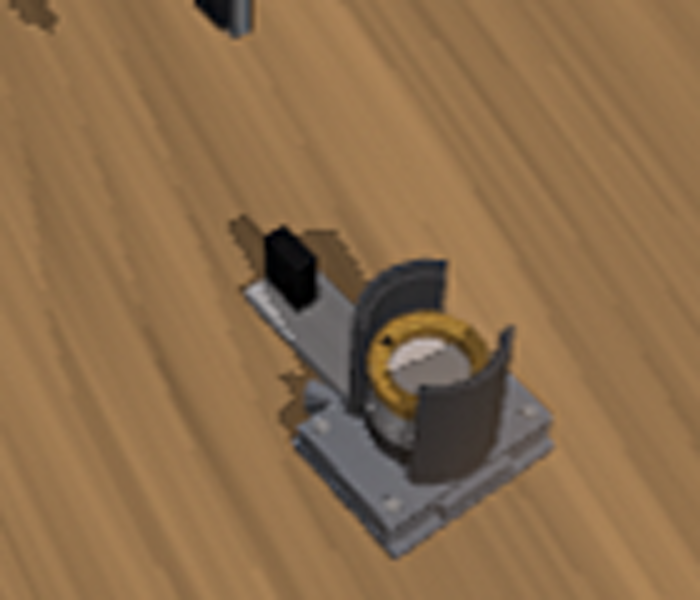

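```bash
python3 -c "
from h import *
im=cv2.imread('pics/S10.png'); crop(im,260,55,380,240,4,'pics/S10d.png')"
```

```text
(no output)
```

View pics/S10d.png

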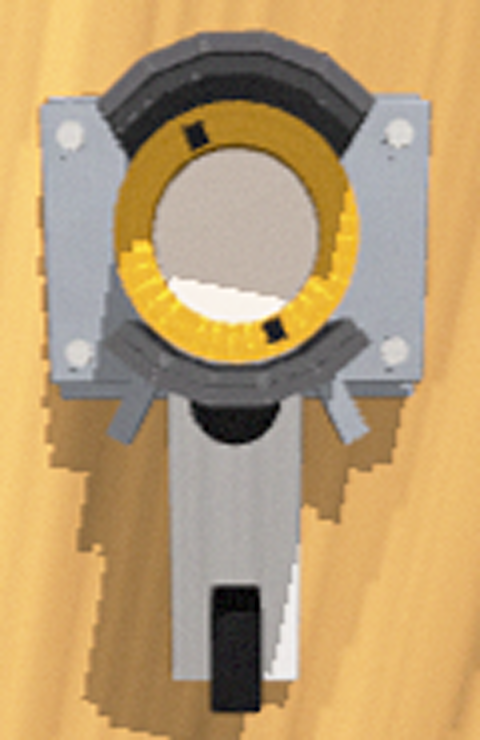

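```bash
python3 -c "
from h import *
import json;c={k:np.array(v) for k,v in json.load(open('S10.json')).items()}
f=lambda u,v,z:w('wrist',260+u/4,55+v/4,z,c)
P=[f(*p,.022) for p in [(70,136),(399,133),(394,352),(78,353)]]
A=np.mean(P,0);x=(P[1]-P[0])+(P[2]-P[3]);x[2]=0;x/=np.linalg.norm(x);y=np.array([-x[1],x[0],0]);print(A,np.degrees(np.arctan2(x[1],x[0])))
for z in(.010,.014):
  r=(f(172,680,z)+f(298,680,z))/2-A;print(z,'rear y',r@y,'x',r@x)
a=(f(170,420,.014)+f(300,420,.014))/2-A;print('front pt',a@y,a@x)
h=f(236,405,.014)-A
t=f(236,612,.04)-A;print('tab front-top',t@y,t@x)
"
python3 held.py S10 .064 288.5 349.5 80 146
```

```text
[0.54260088 0.08286845 0.022     ] 11.278957189378298
0.01 rear y -0.10312982205597555 x -0.0006533846957062018
0.014 rear y -0.10215255420074695 x -0.0006530807321866343
front pt -0.03863430549857298 -0.00027640296323446975
tab front-top -0.07990691075830564 -0.00033077376071782323
centre [0.5428 0.0821] res px [-0.3  0.3  0.3 -0.4]
```

```bash
python3 -c "
from h import *
cv2.imwrite('pics/t9.png',bot.grab_frame('top'))"
```

```text
(no output)
```

View pics/t9.png

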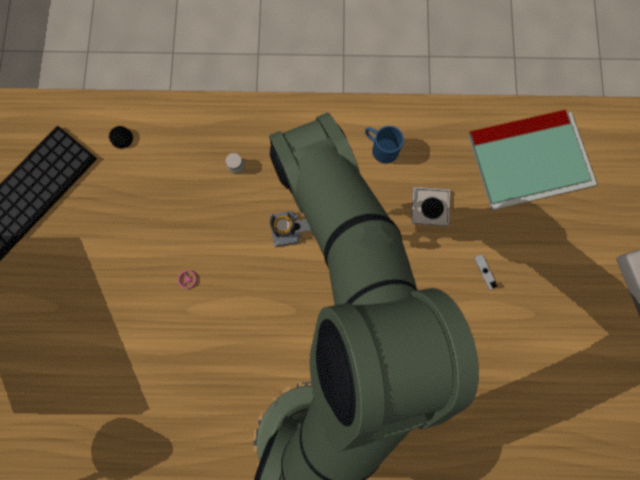

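The top view shows the plug in the tray at (432,208), the brass ring in the tube at (284,225), and only the pink decoy at (188,280) left among the rings. Everything checks out, so I am handing in.

```bash
python3 -c "
from h import *
print(bot.job_done())"
```

```text
the job is handed in; nothing more can be done
None
```

The job is handed in, at about 39 s of the 210 s allowed; the hand-in gives no verdict.

**What I did**
- I moved the dust plug to the tray.
- I stacked lens cell, patch stop, diffuser and brass retainer in the tube. I saw no long spacer or washer on the desk.
- I slid in the middle-sized slider, about 130 mm long, until it met the stop. At 14 N it moved no further.

**Last checks**
- **Plug:** it lies in the tray in the final top view.
- **Retainer:** it sits within about 1 mm of the tube's axis, looks flat, and is at the expected height. The rings under it were seen in place one by one as they went in.
- **Slider:** its rear edge measures 102–103 mm from the axis, where fully home is 102 mm. That puts the tip 27–28 mm past the axis, with less than 1 mm of sideways offset.
- **Bystanders:** the mug and jar look where they were at the start in the final top view. The arm hid the dropper there, but the wrist camera saw it standing just before.
- **Robot:** it had released everything and stood clear, with the tool point about 22 cm above the desk.

**One disagreement:** the slider met the stop about 2 mm before the point I had predicted from the camera. The later measurement of its rear edge says it is home, so I put the gap down to camera calibration.

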